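# Dial the sieve cap and tip out the small detent balls

### The arm

A 6-joint arm with a two-finger parallel gripper is mounted at the origin on a cart in front of the work surface, level with it; the furniture and walls round the work are solid. World frame = base frame: x ahead of the robot, y to its left, z up, the work surface at z = 0. Lengths are in m, angles in degrees, forces in N, time in s.
With the tool pointing down it reaches from about 0.4 to 0.825 m from the base axis. Payload 7 kg.
Tool frame: the origin (TCP) lies at the very end of the fingers, on their centre line; the grasp point (between the pads) lies 19 mm behind it (grasp_offset is the x of the grasp point in the tool frame, in m); x points along the fingers, y is the direction in which the jaws open and shut, and the axes are right-handed (so a half turn about x gives the same grasp; the last joint's range is limited). The gripper opens to 88 mm and grips with 3 to 60 N. Pads are 19 mm wide; open, the fingers measure 130 mm over their backs; the gripper's body (78 mm by 193 mm) begins 47 mm behind the grasp point.
Start: joints at [86.179, 20.546, 0.682, 0, -70.136, -16.507], TCP at [0.235, 0.633, 0.194] pointing down, gripper open.
Joint ranges: [-176.03, 176.03], [-82.01, 121.73], [-58.28, 71.71], [-173.87, 95.51], [-174.79, -0.11], [-173.66, 173.66]. Speed limits (degrees/s): [136.94, 136.94, 172.46, 180, 180, 180].

### API

Orientations are given as [roll, pitch, yaw] about the fixed x, y, z axes, in that order (R = Rz(yaw) Ry(pitch) Rx(roll)).
In Python, from plant import get_obs, snapshot, close_job, grasp_offset gives the robot as it stands.
- The arm moves only by the tool carry_out, never from a script. Its argument "series" is a list that holds one entry, the list of rows, each a list of 6 numbers: the shift along the tool's x, y, z in mm, then the turn, a rotation vector about the tool's x, y, z in degrees. A call has 1 to 10 rows; each row is the pose to reach, as a shift and turn from the pose commanded when the call began, along the tool's axes at that moment; what a row does not reach only later rows make up. A row lasts 1/8 s, in which the tool goes at most 62.5 mm and 10.7 degrees, less where a joint would pass 70% of its speed; a pose out of reach is approached as far as the arm can. A call with a gripper value outside its range is refused whole. "hand" is the gripper's target within -1 to 1 (shut at 1, half-way at 0, fully open at -1), set as the call begins (left out, the last holds). The fingers move at their own pace and stop on an object; the grip force is fixed at half the most. Time passes only in rows, so rows that repeat a pose let the fingers close. It gives the time, the measured TCP pose, the force and the opening at its end, in the units of the state.
- get_obs(): the state, without advancing time (a new reading comes with each control period).
- snapshot(name): name is "scene" or "top"; returns a dict with "color" (480x640x3 uint8, red, green, blue), "fx", "fy", "cx", "cy" (pixels), "eye" and "attitude" of the camera in the world. Camera axes: x right, y down, z forward; pixel columns grow to the right and rows downward; lengths in m; the calibration is good to about 2 mm. A picture is of the moment at which its call begins. There is no depth.
- close_job(): hands the job in, once; it reports no verdict.
The state is a dict: "clock": time; "joint_pos": joint angles; "qvel": joint speeds; "tau": joint torques, N m; "tool_pos": TCP position; "orientation": TCP orientation; "force": force on the tool from outside, world axes, zero at the start; "moment": the same for the moment, N m; "opening": finger opening in m.
Only numpy, scipy, OpenCV 4.12 (cv2) and the standard library are available. Lean on these libraries where they do the work, as an engineer would, in place of code of your own. Each camera call takes 0.05 s, during which the arm holds its last target.

### The job

Four small steel detent balls and one oversize ball are in the clear tilting hopper. With the hopper upright, turn its slotted cap so that the middle-width slot lines up with the pointer on the far side, then tip the hopper well over, away from you, with its crank handle so that all the small balls roll out into the black tray below (rock it if one hangs) while the oversize ball stays in, and swing the hopper back fully upright. Leave the test fixture, round tin and side cutters where they are.

Things in the scene. Friction and masses are not known exactly. Their poses are not given: they have to be found in the camera images.
- stand: Fixed stand of a tilting dispenser: two aluminium cheeks (34 mm wide, 8 thick, 150 high, centres 184 mm apart along y) on a base plate 154 x 204 mm whose top is 9.5 mm above the bench, rear bar. Origin on the bench midway between the cheeks; x points roughly toward the robot, y to the robot's right, z up.
- hinge_axis (a point): Middle of the horizontal tilting axle, 133 mm above the bench; the axle runs along this frame's y.
- hopper (a joint): Tilt of the hopper about the axle, rad: 0 = upright (stop; cap on top), grows as its top tips toward the stand's -x (away from the robot), 2.356 = end stop, cap facing down and away. Friction (0.2 Nm, some 4 N at the handle) keeps it where it is left. The small balls roll out of the middle slot once it is beyond about 1.9; now and then one hangs beside the big ball until the hopper is rocked back to about 1.4 and over again.
- handle_grip (a point): Grip point of the crank handle: black rod 12 mm thick, 52 mm long, along the axle (y), this point half-way; fixed to the crank, so it turns between the fingers. On the stand's +y side (robot's right), 130 mm from its middle. Circles the axle at 60 mm radius: 55 mm nearer (+x) and 23 above the axle at tilt 0, over the top, to 55 mm beyond and 23 above at 2.356. Its axes turn with the hopper.
- cap (a joint): Turn of the cap, rad, positive counter-clockwise from above, hopper upright. Stays where left (friction 0.05 Nm, no clicks), range -1.8 to 3.4. At the pointer: 0 = middle slot (16 mm wide: only small balls pass), 1.571 = wide slot (30 mm: all pass), 3.14 = narrow slot (9 mm: none pass), -1.571 = no slot. Only the slot at the pointer opens to the hopper.
- knob_grip (a point): Centre of the black bar grip on the cap's middle: 50 mm long, 14 wide, 26 high; the cap's plate is 13 mm below this point. Its length is along this frame's x, which points away from the middle slot; z is the cap's axis, up while the hopper is upright. The cap is an aluminium disc 132 mm across, 5 thick, with three 59 mm long slots.
- pointer_tip (a point): Top of the small dark fixed pointer on the far side (-x) of the hopper, just outside the cap's rim, 72 mm from the cap's axis.
- hopper_inside (a point): Centre of the inside of the clear hopper box under the cap: 74 (x) x 58 (y) x 57 (z) mm inside; turns with the hopper.
- tray: Black open tray, 116 (its x) x 158 (its y) x 24 mm high, walls 4 mm, floor 3 mm; origin under its centre. Loose; it already lies on the base plate below the hopper's outlet, with its long side along the stand's y.
- ball_a_center (a point): Centre of a small steel ball, 12 mm across, 10 g, smooth; starts in the hopper, must go to the tray.
- ball_b_center (a point): Centre of a small steel ball, 12 mm across, 10 g, smooth; starts in the hopper, must go to the tray.
- ball_c_center (a point): Centre of a small steel ball, 12 mm across, 10 g, smooth; starts in the hopper, must go to the tray.
- ball_d_center (a point): Centre of a small steel ball, 12 mm across, 10 g, smooth; starts in the hopper, must go to the tray.
- ball_big_center (a point): Centre of the oversize steel ball, 26 mm across, 70 g, smooth; starts in the hopper and must stay in it.
- test_fixture: Bystander: brown test block with pins, 90 x 60 x 34 mm; origin under its centre.
- tip_tin: Bystander: round tin, 50 mm across, 24 mm high; origin under its centre.
- side_cutters: Bystander: side cutters with blue grips lying flat, 42 x 106 x 9 mm; origin under the centre.
Things that resemble listed ones, but are neither listed nor needed, are in the scene too. There is more than one size of the tray; the one meant has the size given above.

How it is judged:
By the outcome, as a careful person would: the job done as asked, in the order asked, and still so for the second after the job is handed in, with the robot touching nothing.
It also fails if it takes over 67 s, if anything falls off the work surface, if the arm or the gripper's body presses on something with over 40 N, if the wrist force passes 120 N, or if a joint passes its speed limit or range.

## Working session

There is one attempt and no reset: what is moved stays moved. The work goes in short steps, Python scripts to look and compute and a tool call to move; the robot and the scene stay as the last step left them, time stands still between calls to the robot, and variables do not carry over. Pictures are saved under pics/ and viewed, and the job is handed in when it is done.

Besides the shell and the picture viewer there is one more tool, called after ">>>" by a JSON object that holds its "op" and its "data", one argument or row to a line. carry_out: Moves the arm, as the interface text tells. Its arguments: {"type":"object","properties":{"series":{"type":"array","items":{"type":"array","items":{"type":"array","items":{"type":"number"}}}},"hand":{"type":"number"}},"required":["series"]}

```bash
ls; mkdir -p pics; python3 - <<'E'
from plant import *
import cv2
o=get_obs(); print({k:o[k] for k in('clock','joint_pos','tool_pos','orientation','opening','force')}, grasp_offset)
for n in('scene','top'):
    s=snapshot(n); cv2.imwrite(f'pics/{n}0.png',s['color'][:,:,::-1]); print(n,s['fx'],s['fy'],s['cx'],s['cy'],s['eye'],s['attitude'])
E
```

```text
pics
{'clock': 0.0, 'joint_pos': array([ 8.61791831e+01,  2.05911308e+01,  6.33788728e-01, -1.99176664e-02,
       -7.01361776e+01, -1.65064787e+01]), 'tool_pos': array([0.2343298 , 0.63243734, 0.19262692]), 'orientation': array([  95.18629211,   89.90462375, -105.14778649]), 'opening': 0.08750400705836568, 'force': array([ 0.30864062,  0.29280227, -0.41543566])} -0.0188
scene 462.0965129577395 462.0965129577395 318.6925843349573 239.0682215546836 [ 0.27799109 -0.45179402  0.92672331] [-136.32536366    0.59070867  -27.89798938]
top 573.6757861065277 573.6757861065277 325.6221230201369 236.59739571397503 [0.49343724 0.24337028 1.41192277] [-1.73037250e+02  1.53744753e-01 -8.88874584e+01]
```

View pics/scene0.png

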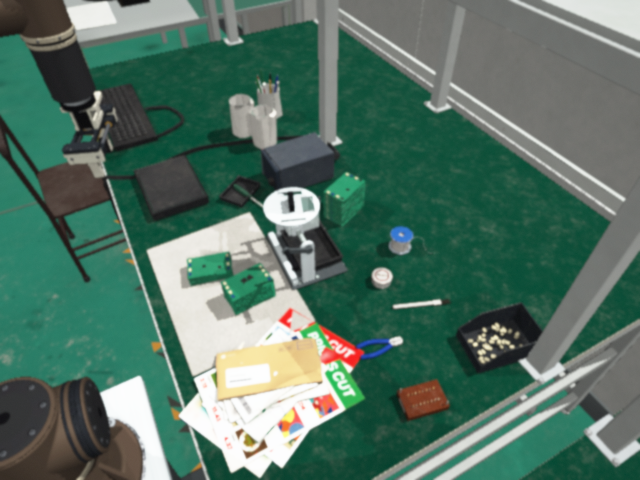

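View pics/top0.png

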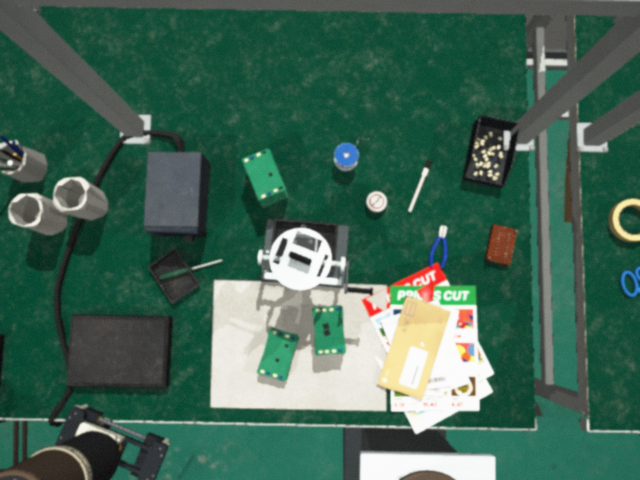

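```bash
cat > h.py <<'E'
import numpy as np, cv2
from scipy.spatial.transform import Rotation as R
from plant import *
def snap(n,f=None):
    s=snapshot(n)
    if f: cv2.imwrite(f'pics/{f}.png',s['color'][:,:,::-1])
    return s
def Rm(a): return R.from_euler('xyz',a,degrees=True).as_matrix()
def ray(s,u,v):
    d=Rm(s['attitude'])@np.array([(u-s['cx'])/s['fx'],(v-s['cy'])/s['fy'],1]); return np.array(s['eye']),d/np.linalg.norm(d)
def onz(s,u,v,z):
    e,d=ray(s,u,v); return e+d*(z-e[2])/d[2]
def proj(s,p):
    c=Rm(s['attitude']).T@(np.array(p)-s['eye']); return np.array([s['fx']*c[0]/c[2]+s['cx'],s['fy']*c[1]/c[2]+s['cy']])
def tri(s1,p1,s2,p2):
    a,d=ray(s1,*p1);b,e=ray(s2,*p2)
    t=np.linalg.lstsq(np.c_[d,-e],b-a,rcond=None)[0]; P=a+d*t[0];Q=b+e*t[1]; return (P+Q)/2,np.linalg.norm(P-Q)
def crop(s,x0,y0,w,h,k,f): cv2.imwrite(f'pics/{f}.png',cv2.resize(s['color'][y0:y0+h,x0:x0+w,::-1],None,fx=k,fy=k,interpolation=cv2.INTER_CUBIC))
E
python3 - <<'E'
from h import *
s=snap('top');crop(s,240,200,150,112,5,'top1')
s=snap('scene');crop(s,240,170,130,120,5,'sc1')
E
```

```text
(no output)
```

View pics/top1.png

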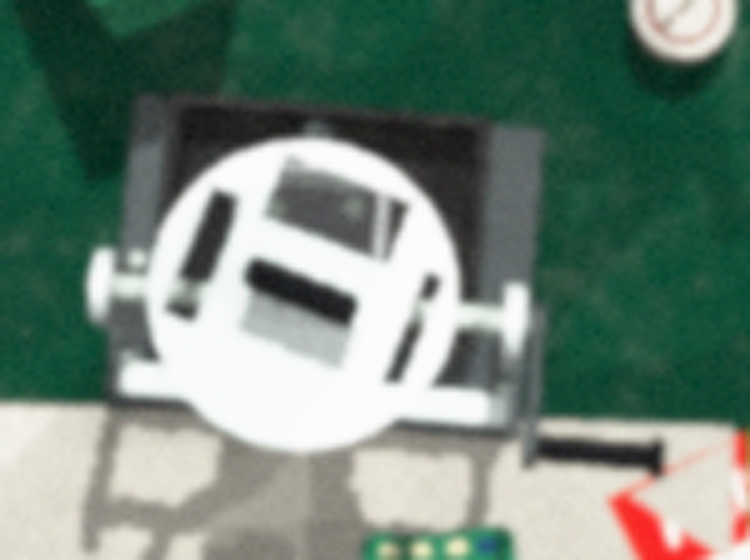

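View pics/sc1.png

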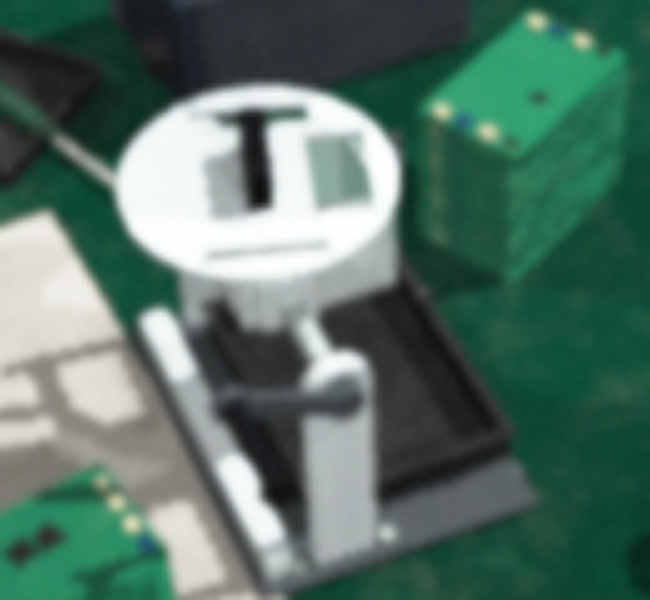

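```bash
cat > m.py <<'E'
from h import *
t=snap('top');s=snap('scene')
def cap(im,c,thr):
    g=im['color'].min(2); m=(g>thr).astype(np.uint8)
    m=cv2.morphologyEx(m,cv2.MORPH_OPEN,np.ones((9,9)))
    cs,_=cv2.findContours(m,cv2.RETR_EXTERNAL,cv2.CHAIN_APPROX_NONE)
    b=min(cs,key=lambda k:np.linalg.norm(cv2.boundingRect(k)[:2]+np.array(cv2.boundingRect(k)[2:])/2-c) if len(k)>60 else 1e9)
    h=cv2.convexHull(b); return cv2.fitEllipse(h),h
for z in (.18,.19,.2,.21):
  pass
et,ht=cap(t,(301,259),200); es,hs=cap(s,(292,206),215)
print(et,es)
P,d=tri(t,et[0],s,es[0]); print('cap c',P,d)
# base plate corners, top crop px->full
for q in [(140,97),(545,128),(108,403),(525,440)]:
    u=240+q[0]/5,200+q[1]/5; print('plate',q,onz(t,*u,.0095))
for q in [(530,450),(660,455)]:
    u=240+q[0]/5,200+q[1]/5; print('handle',q,onz(t,*u,.156))
E
python3 m.py
```

```text
((294.17279052734375, 273.5694580078125), (29.61750030517578, 51.41841125488281), 104.89493560791016) ((274.1398010253906, 207.30224609375), (18.990617752075195, 30.206623077392578), 177.58387756347656)
cap c [0.55949032 0.31586985 0.18877031] 0.005412998778940172
plate (140, 97) [0.70471208 0.39373642 0.0095    ]
plate (545, 128) [0.69304586 0.19329578 0.0095    ]
plate (108, 403) [0.55344677 0.40458656 0.0095    ]
plate (525, 440) [0.53938485 0.20081447 0.0095    ]
handle (530, 450) [0.53028178 0.20301342 0.156     ]
handle (660, 455) [0.52920665 0.14632139 0.156     ]
```

```bash
cat > m2.py <<'E'
from h import *
t=snap('top');s=snap('scene')
def rim(im,c,a,b,excl):
    g=cv2.GaussianBlur(im['color'].min(2).astype(np.float32),(0,0),.7); pts=[]
    for th in np.arange(0,360,4):
        if any(lo<=th<=hi for lo,hi in excl): continue
        k=np.arange(.8,1.25,.01); x=c[0]+k*a*np.cos(np.radians(th)); y=c[1]+k*b*np.sin(np.radians(th))
        v=cv2.remap(g,x.astype(np.float32)[None],y.astype(np.float32)[None],cv2.INTER_LINEAR)[0]
        i=np.argmin(np.diff(v)); pts.append((x[i],y[i]))
    pts=np.array(pts,np.float32)
    for _ in range(4):
        e=cv2.fitEllipse(pts); 
        ang=np.radians(e[2]); d=(pts-e[0])@np.array([[np.cos(ang),-np.sin(ang)],[np.sin(ang),np.cos(ang)]])
        r=np.hypot(d[:,0]/(e[1][0]/2),d[:,1]/(e[1][1]/2)); ok=abs(r-1)<max(.02,2*np.std(r-1)); pts=pts[ok]
    return e,len(pts)
et,n1=rim(t,(300.8,258.8),31.5,31.5,[(0,10),(165,190),(30,60),(125,145)])
es,n2=rim(s,(291.9,206.2),28.5,19.4,[])
print(et,n1,es,n2)
P,d=tri(t,et[0],s,es[0]); print('cap c',P,d)
# knob: dark pixels within cap
def dark(im,x0,y0,x1,y1,thr=60):
    m=np.zeros(im['color'].shape[:2],np.uint8); m[y0:y1,x0:x1]=(im['color'][y0:y1,x0:x1].max(2)<thr); 
    n,l,st,ce=cv2.connectedComponentsWithStats(m); out=[]
    for i in range(1,n):
        if st[i][4]>15:
            p=np.argwhere(l==i)[:,::-1].astype(np.float32); out.append((st[i].tolist(),ce[i].round(2),cv2.minAreaRect(p)))
    return out
for o in dark(t,284,248,316,268):print('t',o)
for o in dark(t,343,282,376,300,75):print('th',o)
for o in dark(s,284,188,300,214):print('s',o)
E
python3 m2.py
```

```text
((300.19793701171875, 258.29669189453125), (62.246665954589844, 62.63486099243164), 44.19977951049805) 63 ((291.05474853515625, 206.08447265625), (38.87965774536133, 57.04894256591797), 85.31668090820312) 79
cap c [0.59491375 0.30315673 0.186923  ] 0.0003975065249671626
t ([290, 253, 20, 11, 89], array([299.49, 257.98]), ((299.4704284667969, 258.0710144042969), (20.615386962890625, 4.384615421295166), 22.61986541748047))
th ([348, 288, 24, 6, 86], array([359.71, 290.14]), ((359.51165771484375, 290.313232421875), (23.267101287841797, 4.054588794708252), 3.5763344764709473))
s ([288, 193, 6, 18, 68], array([290.62, 201.38]), ((290.61175537109375, 201.45291137695312), (17.2567138671875, 4.064914703369141), 85.60128784179688))
```

```bash
cat > m3.py <<'E'
from h import *
t=snap('top');s=snap('scene')
g=lambda a,b:(240+a/5,200+b/5)
h=[onz(t,348,289.3,.156),onz(t,371,291,.156)];print('handle',h, (h[0]+h[1])/2)
a,b=onz(t,*g(105,285),.133),onz(t,*g(515,316),.133); print('hub',a,b,(a+b)/2,np.degrees(np.arctan2(*(b-a)[:2])))
p=onz(t,299.5,257.7,.213);print('knob top c',p,'proj scene',proj(s,p))
r=np.radians(22.6); 
k=[onz(t,299.5+q*10*np.cos(r),257.7+q*10*np.sin(r),.213) for q in(-1,1)]
print(k, np.degrees(np.arctan2(*(k[1]-k[0])[1::-1])), np.linalg.norm(k[1]-k[0]))
cp=[.595,.303,.187];print(proj(t,cp),proj(s,cp))
# wide slot / narrow slot direction
for n,q in dict(mid=(202,255),wide=(338,207),nar=(413,330)).items():
    P=onz(t,*g(*q),.187); print(n,P,np.degrees(np.arctan2(P[1]-.303,P[0]-.595)))
o=get_obs();print(Rm(o['orientation']))
E
python3 m3.py
```

```text
handle [array([0.5318866 , 0.19867595, 0.156     ]), array([0.52916449, 0.14850034, 0.156     ])] [0.53052555 0.17358814 0.156     ]
hub [0.60080176 0.39346776 0.133     ] [0.59043443 0.2098726  0.133     ] [0.5956181  0.30167018 0.133     ] -176.7680317653302
knob top c [0.59416342 0.30331371 0.213     ] proj scene [290.2223004 197.852826 ]
[array([0.60187569, 0.32288384, 0.213     ]), array([0.58646437, 0.28377713, 0.213     ])] -111.50859056868374 0.042033835590853
[300.23753082 258.34184976] [291.19692055 206.07515802]
mid [0.60997063 0.34593962 0.187     ] 70.77920301266167
wide [0.63180385 0.28808321 0.187     ] -22.06295936625167
nar [0.57950558 0.254791   0.187     ] -107.81746034580821
[[-2.59544765e-05 -3.47398941e-01 -9.37717428e-01]
 [-7.39578108e-05 -9.37717425e-01  3.47398942e-01]
 [-9.99999997e-01  7.83680858e-05 -1.35490027e-06]]
```

```bash
python3 - <<'E'
from h import *
t=snap('top');s=snap('scene')
crop(t,270,225,62,62,9,'knobT'); crop(s,255,175,75,60,9,'knobS'); crop(s,30,80,130,130,5,'gripS')
E
```

```text
(no output)
```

View pics/knobT.png

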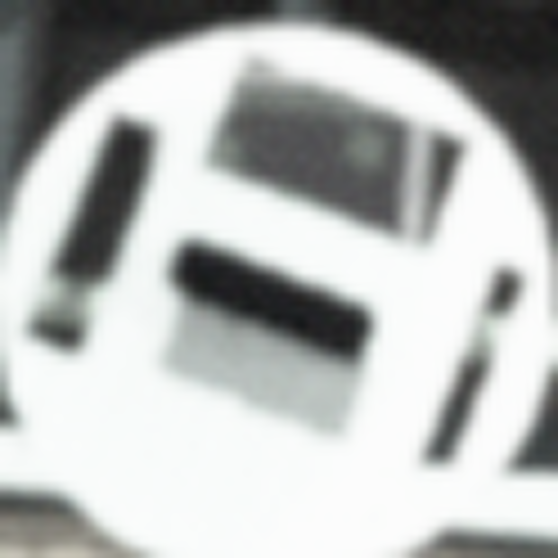

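View pics/gripS.png

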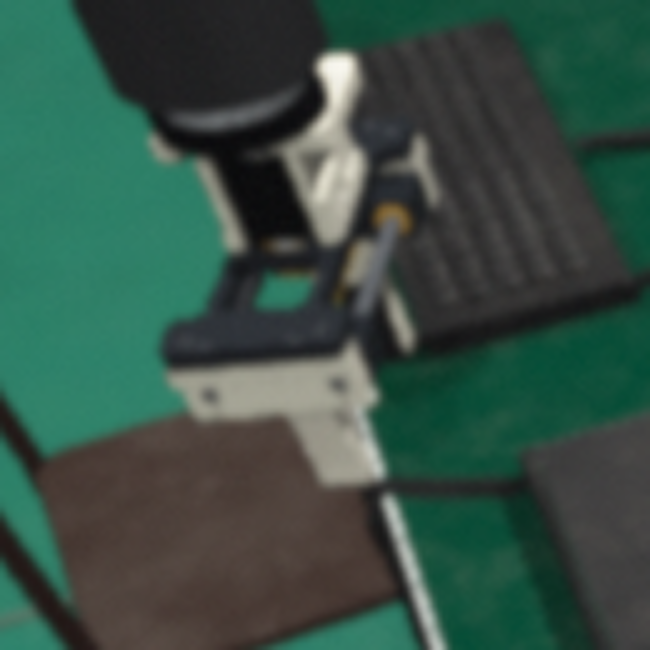

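View pics/knobS.png

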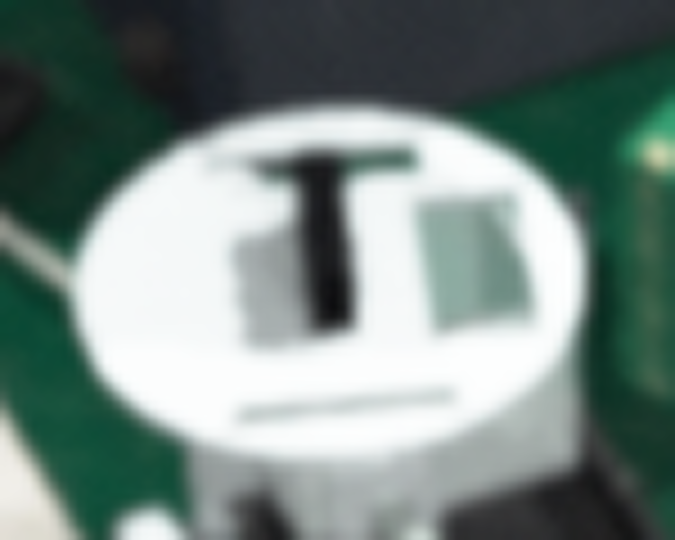

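```bash
cat >> h.py <<'E'
def goal(pos,phi,cmd=None):
    """tool down, jaw heading phi (deg)"""
    f=np.radians(phi); x=np.array([0,0,-1.]);y=np.array([np.cos(f),np.sin(f),0]);G=np.c_[x,y,np.cross(x,y)]
    o=get_obs(); Rc=Rm(o['orientation']); p=o['tool_pos']
    print('shift mm',(Rc.T@(np.array(pos)-p)*1e3).round(1),'rotvec',np.degrees(R.from_matrix(Rc.T@G).as_rotvec()).round(2))
def st():
    o=get_obs(); Rc=Rm(o['orientation']); print('t',round(o['clock'],2),'tcp',o['tool_pos'].round(4),'phi',np.degrees(np.arctan2(Rc[1,1],Rc[0,1])).round(2),'xaxis',Rc[:,0].round(3),'F',o['force'].round(1),'op',round(o['opening'],4),'J',o['joint_pos'].round(1))
E
python3 -c "
from h import *
st(); goal([.5945,.303,.36],-21.3)"
```

```text
t 0.6 tcp [0.2345 0.6329 0.1936] phi -110.33 xaxis [-0.  0. -1.] F [-0.2  0.4  0.1] op 0.0876 J [ 86.2  20.5   0.7  -0.  -70.1 -16.5]
shift mm [-166.4  184.3 -452.2] rotvec [-89.03   0.     0.  ]
```

>>> {"op": "carry_out", "data": {
  "series": [
    [[-60, 0, 0, 0, 0, 0], [-110, 20, -40, -10, 0, 0], [-150, 42, -100, -20, 0, 0], [-166, 65, -158, -30, 0, 0], [-166, 88, -215, -40, 0, 0], [-166, 112, -273, -50, 0, 0], [-166, 135, -330, -60, 0, 0], [-166, 158, -388, -70, 0, 0], [-166, 180, -440, -80, 0, 0], [-166, 184, -452, -89, 0, 0]]
  ],
  "hand": -1
}}

```text
clock: 1.85
tool_pos: [0.5964, 0.3007, 0.3593]
orientation: [2.9, 90.0, -108.3]
force: [-0.1, 2.1, -0.2]
opening: 0.0875
```

```bash
python3 -c "
from h import *
st(); goal([.5945,.303,.195],-21.3)"
```

```text
t 1.85 tcp [0.5964 0.3007 0.3593] phi -21.18 xaxis [-0. -0. -1.] F [-0.1  2.1 -0.2] op 0.0875 J [ 43.5  17.   16.6   0.  -89.6 115.4]
shift mm [164.3  -2.6  -1.6] rotvec [ 0.12  0.03 -0.  ]
```

>>> {"op": "carry_out", "data": {
  "series": [
    [[50, 0, 0, 0, 0, 0], [100, 0, 0, 0, 0, 0], [140, 0, 0, 0, 0, 0], [140, 0, 0, 0, 0, 0], [140, 0, 0, 0, 0, 0]]
  ]
}}

```text
clock: 2.48
tool_pos: [0.5954, 0.3038, 0.2217]
orientation: [131.8, 89.9, 20.5]
force: [0.5, 0.2, 0.5]
opening: 0.0875
```

```bash
python3 -c "
from h import *
st(); goal([.5945,.303,.195],-21.3)
t=snap('top');s=snap('scene');crop(t,255,200,100,80,7,'t2');crop(s,230,150,110,90,7,'s2')"
```

```text
t 2.48 tcp [0.5954 0.3038 0.2217] phi -21.31 xaxis [ 0.002  0.001 -1.   ] F [0.5 0.2 0.5] op 0.0875 J [ 4.370e+01  1.900e+01  2.000e+00  1.000e-01 -7.290e+01  1.149e+02]
shift mm [26.7 -0.6  1.2] rotvec [-0.01 -0.09 -0.1 ]
```

View pics/s2.png

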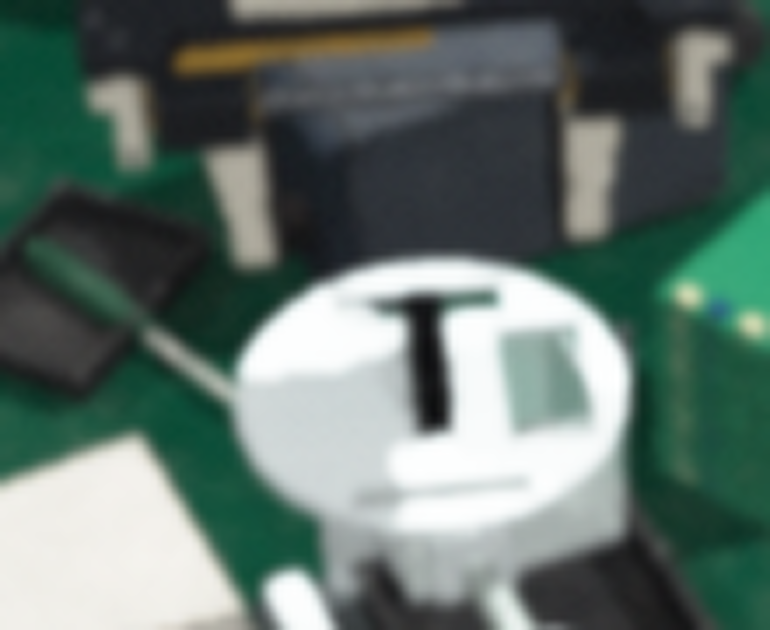

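View pics/t2.png

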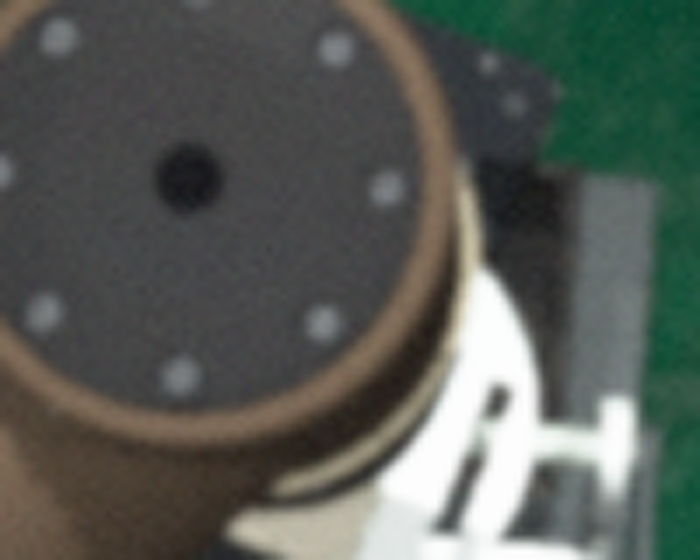

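```bash
python3 -c "
from h import *
s=snap('scene');o=get_obs();Rc=Rm(o['orientation'])
for z in(.2217,.24):
  for q in(-.044,-.065,.044,.065):
    for w in (-.0095,.0095):
      p=np.array([.5954,.3038,z])+Rc[:,1]*q+Rc[:,2]*w; u=proj(s,p);print(z,q,w,((u-[230,150])*7).round())
for z in (.187,.213):
  print(z,((proj(s,[.5945,.303,z])-[230,150])*7).round())
"
```

```text
0.2217 -0.044 -0.0095 [289. 306.]
0.2217 -0.044 0.0095 [292. 343.]
0.2217 -0.065 -0.0095 [226. 311.]
0.2217 -0.065 0.0095 [228. 349.]
0.2217 0.044 -0.0095 [552. 284.]
0.2217 0.044 0.0095 [558. 321.]
0.2217 0.065 -0.0095 [614. 278.]
0.2217 0.065 0.0095 [621. 315.]
0.24 -0.044 -0.0095 [284. 263.]
0.24 -0.044 0.0095 [287. 301.]
0.24 -0.065 -0.0095 [220. 269.]
0.24 -0.065 0.0095 [222. 306.]
0.24 0.044 -0.0095 [550. 241.]
0.24 0.044 0.0095 [556. 278.]
0.24 0.065 -0.0095 [613. 236.]
0.24 0.065 0.0095 [620. 273.]
0.187 [427. 393.]
0.213 [423. 335.]
```

```bash
python3 -c "
from h import *
s=snap('scene')
f=np.radians(-110.33);y=np.array([np.cos(f),np.sin(f),0]);z=np.cross([0,0,-1],y)
for h in (.1936,.21,.23):
  for q in(-.065,-.044,0,.044,.065):
    print(h,q,((proj(s,np.array([.2345,.6329,h])+y*q+z*.0095)-[30,80])*5).round(),((proj(s,np.array([.2345,.6329,h])+y*q-z*.0095)-[30,80])*5).round())
s=cv2.imread('pics/scene0.png');cv2.imwrite('pics/g0.png',cv2.resize(s[130:200,50:130],None,fx=8,fy=8,interpolation=cv2.INTER_CUBIC))
t=cv2.imread('pics/top0.png');cv2.imwrite('pics/g1.png',cv2.resize(t[390:480,50:180],None,fx=6,fy=6,interpolation=cv2.INTER_CUBIC))
"
```

```text
0.1936 -0.065 [395. 392.] [432. 389.]
0.1936 -0.044 [388. 416.] [425. 413.]
0.1936 0 [372. 468.] [410. 464.]
0.1936 0.044 [356. 522.] [395. 519.]
0.1936 0.065 [348. 549.] [387. 546.]
0.21 -0.065 [384. 366.] [422. 363.]
0.21 -0.044 [377. 390.] [415. 387.]
0.21 0 [361. 442.] [400. 439.]
0.21 0.044 [344. 497.] [384. 493.]
0.21 0.065 [336. 524.] [376. 520.]
0.23 -0.065 [371. 335.] [409. 332.]
0.23 -0.044 [364. 358.] [402. 355.]
0.23 0 [347. 410.] [386. 407.]
0.23 0.044 [330. 464.] [370. 461.]
0.23 0.065 [321. 491.] [362. 488.]
```

View pics/g0.png

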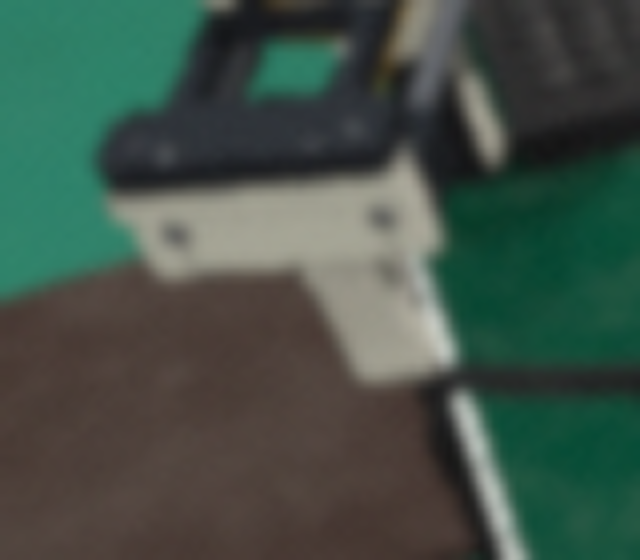

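View pics/g1.png

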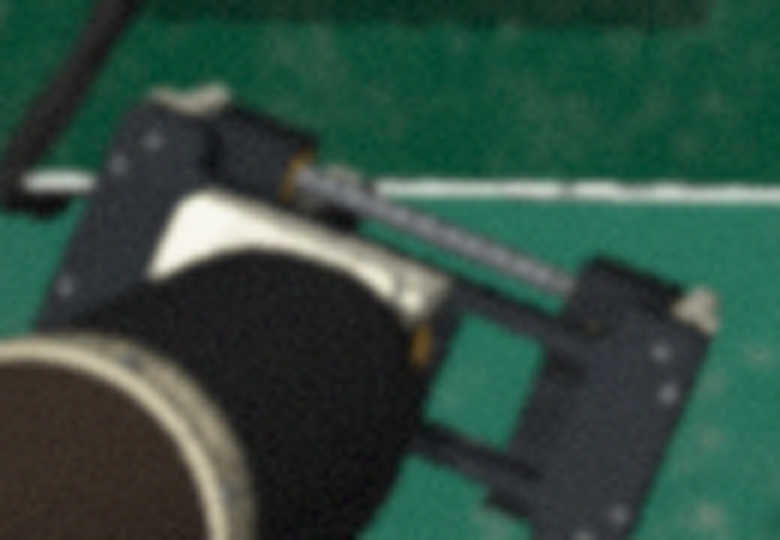

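>>> {"op": "carry_out", "data": {
  "series": [
    [[10, 0, 1, 0, 0, 0], [20, 0, 1, 0, 0, 0], [25, 0, 1, 0, 0, 0], [25, 0, 1, 0, 0, 0]]
  ]
}}

```text
clock: 3.18
tool_pos: [0.5938, 0.3022, 0.1938]
orientation: [-25.9, 89.9, -137.2]
force: [0.2, 0.5, 0.4]
opening: 0.0875
```

```bash
python3 -c "
from h import *
st(); goal([.5945,.303,.195],-21.3)
s=snap('scene');crop(s,250,160,80,65,10,'s3')"
```

```text
t 3.17 tcp [0.5938 0.3022 0.1938] phi -21.33 xaxis [-0.001 -0.001 -1.   ] F [0.2 0.5 0.4] op 0.0875 J [ 43.7  19.8  -0.4  -0.  -69.9 115. ]
shift mm [-1.2  0.4 -1. ] rotvec [-0.03  0.07  0.03]
```

View pics/s3.png

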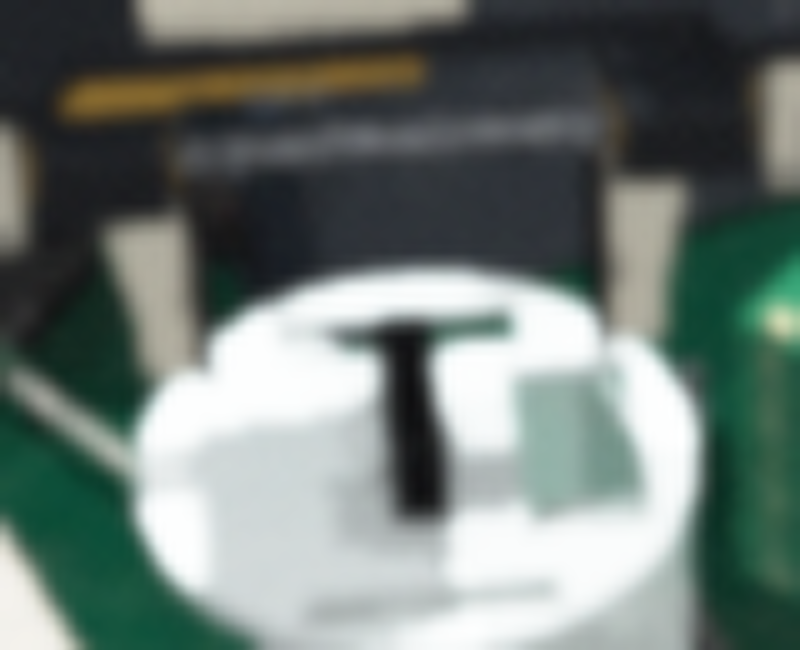

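>>> {"op": "carry_out", "data": {
  "series": [
    [[0, 0, 0, 0, 0, 0], [0, 0, 0, 0, 0, 0], [0, 0, 0, 0, 0, 0], [0, 0, 0, 0, 0, 0], [0, 0, 0, 0, 0, 0], [0, 0, 0, 0, 0, 0]]
  ],
  "hand": 1
}}

```text
clock: 3.98
tool_pos: [0.5941, 0.3024, 0.1946]
orientation: [100.9, 90.0, -10.4]
force: [0.0, -0.6, 0.2]
opening: 0.0329
```

```bash
python3 -c "
from h import *
st()
s=snap('scene');crop(s,250,160,80,65,10,'s4')"
```

```text
t 3.98 tcp [0.5941 0.3024 0.1946] phi -21.33 xaxis [ 0. -0. -1.] F [ 0.  -0.6  0.2] op 0.0329 J [ 43.7  19.7  -0.4   0.  -69.9 115. ]
```

View pics/s4.png

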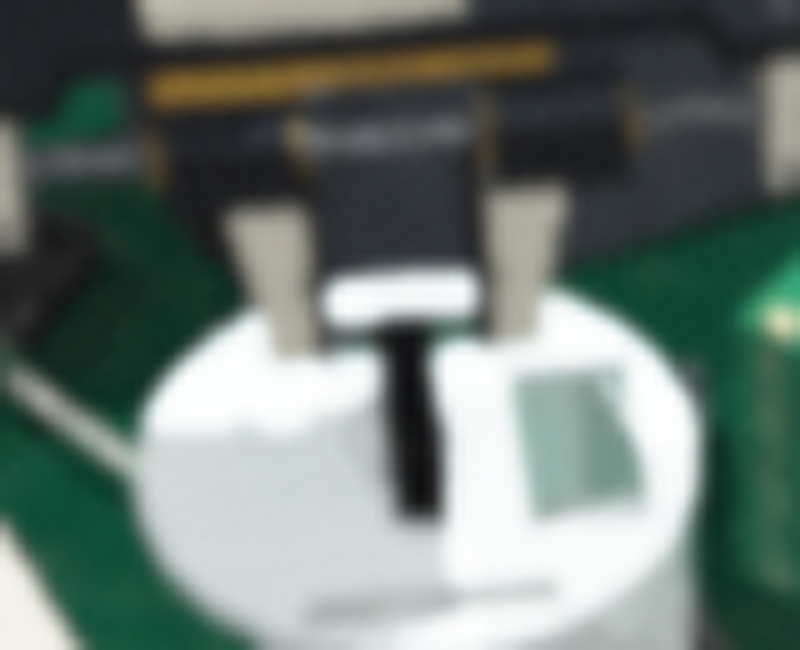

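>>> {"op": "carry_out", "data": {
  "series": [
    [[0, 0, 0, 0, 0, 0], [0, 0, 0, 0, 0, 0], [0, 0, 0, 0, 0, 0], [0, 0, 0, 0, 0, 0]]
  ]
}}

```text
clock: 4.53
tool_pos: [0.5941, 0.3024, 0.1946]
orientation: [-71.1, 90.0, 177.5]
force: [-0.4, -0.8, -0.5]
opening: 0.0002
```

```bash
python3 -c "
from h import *
st()
s=snap('scene');crop(s,250,160,80,65,10,'s5')"
```

```text
t 4.53 tcp [0.5941 0.3024 0.1946] phi -21.33 xaxis [-0.  0. -1.] F [-0.4 -0.8 -0.5] op 0.0002 J [ 43.7  19.7  -0.4  -0.  -69.9 115. ]
```

View pics/s5.png

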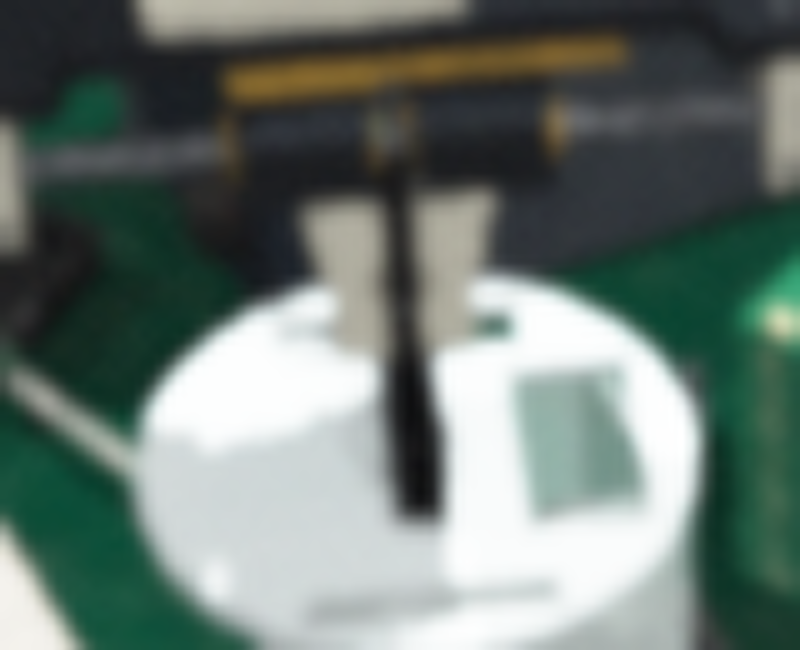

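```bash
python3 -c "
from h import *
s=snap('scene');t=snap('top')
for z in (.1946,.21,.22,.23,.24):
  Rc=Rm(get_obs()['orientation'])
  print(z,[((proj(s,np.array([.5941,.3024,z])+Rc[:,2]*w+Rc[:,1]*q)-[250,160])*10).round() for w in(-.0095,.0095) for q in (-.02,0,.02)])
crop(t,360,180,60,45,13,'tinT');crop(s,360,255,60,45,13,'tinS');crop(t,255,200,100,80,7,'t5')
im=cv2.imread('pics/top0.png');sc=cv2.imread('pics/scene0.png')
def blob(im,lo,hi,box):
    x0,y0,x1,y1=box;h=cv2.cvtColor(im,cv2.COLOR_BGR2HSV);m=np.zeros(im.shape[:2],np.uint8);m[y0:y1,x0:x1]=cv2.inRange(h,lo,hi)[y0:y1,x0:x1]
    M=cv2.moments(m,True);return M['m10']/M['m00'],M['m01']/M['m00'],M['m00']
for n,lo,hi,bt,bs in [('tin',(0,0,120),(180,90,255),(362,188,390,216),(368,264,396,286)),('fixture',(0,80,40),(20,255,255),(480,220,520,270),(392,375,455,425)),('spool',(100,120,60),(130,255,255),(330,140,362,175),(385,225,420,250))]:
    a=blob(im,lo,hi,bt);b=blob(sc,lo,hi,bs);print(n,a,b,tri(t,a[:2],s,b[:2]))
"
```

```text
0.1946 [array([321., 420.]), array([405., 413.]), array([489., 406.]), array([326., 474.]), array([411., 467.]), array([496., 459.])]
0.21 [array([317., 371.]), array([401., 364.]), array([486., 357.]), array([321., 425.]), array([407., 417.]), array([493., 410.])]
0.22 [array([314., 339.]), array([399., 332.]), array([484., 325.]), array([318., 392.]), array([405., 385.]), array([491., 378.])]
0.23 [array([311., 306.]), array([397., 299.]), array([483., 292.]), array([316., 359.]), array([403., 352.]), array([489., 345.])]
0.24 [array([308., 273.]), array([394., 266.]), array([481., 258.]), array([313., 326.]), array([400., 319.]), array([488., 312.])]
tin (376.48238482384824, 200.94579945799458, 369.0) (381.89130434782606, 276.27639751552795, 322.0) (array([0.753799  , 0.12705876, 0.02081039]), np.float64(0.000405192024654392))
fixture (500.77320675105483, 244.665611814346, 948.0) (422.60740203193035, 399.29462989840346, 1378.0) (array([ 0.65251217, -0.17903857,  0.01323701]), np.float64(0.000187456907268556))
spool (346.1328320802005, 153.73182957393485, 399.0) (401.2911877394636, 233.5823754789272, 261.0) (array([0.86287817, 0.20456972, 0.0514694 ]), np.float64(0.0011218821929425927))
```

View pics/t5.png

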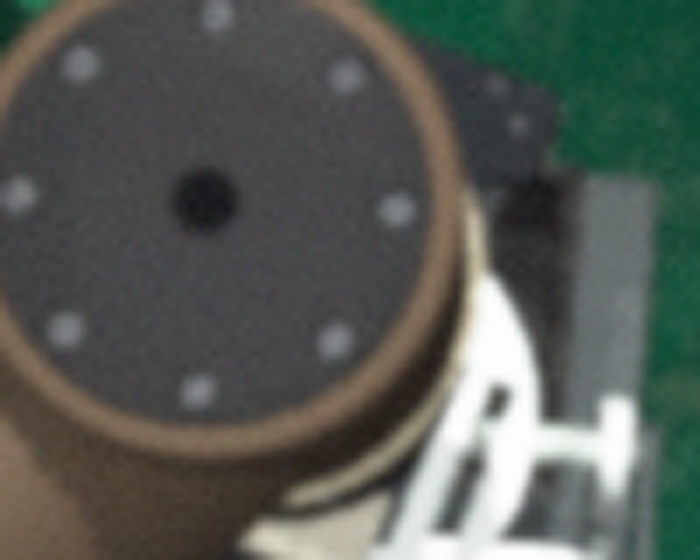

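>>> {"op": "carry_out", "data": {
  "series": [
    [[-8, 0, 0, 0, 0, 0], [-8, 0, 0, 0, 0, 0], [-8, 0, 0, 0, 0, 0], [-8, 0, 0, 0, 0, 0], [-8, 0, 0, 0, 0, 0], [-8, 0, 0, 0, 0, 0]]
  ],
  "hand": 0
}}

```text
clock: 5.42
tool_pos: [0.594, 0.3024, 0.2024]
orientation: [-26.8, 90.0, -138.1]
force: [-0.5, 0.2, -0.7]
opening: 0.0435
```

>>> {"op": "carry_out", "data": {
  "series": [
    [[6, 0, 0, 0, 0, 0], [14, 0, 0, 0, 0, 0], [20, 0, 0, 0, 0, 0], [20, 0, 0, 0, 0, 0]]
  ]
}}

```text
clock: 5.92
tool_pos: [0.5937, 0.3022, 0.1816]
orientation: [-29.2, 89.9, -140.5]
force: [-0.3, -0.3, 0.4]
opening: 0.044
```

```bash
python3 -c "
from h import *
st()
s=snap('scene');crop(s,250,160,80,65,10,'s6')"
```

```text
t 5.92 tcp [0.5937 0.3022 0.1816] phi -21.33 xaxis [-0.001 -0.001 -1.   ] F [-0.3 -0.3  0.4] op 0.044 J [ 43.7  20.2  -1.4  -0.  -68.5 115. ]
```

View pics/s6.png

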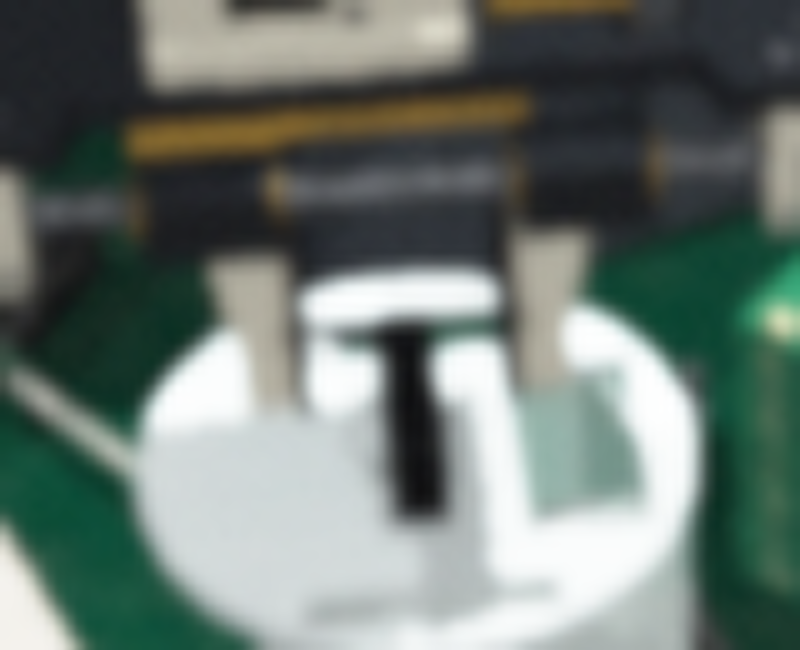

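>>> {"op": "carry_out", "data": {
  "series": [
    [[6, 0, -1, 0, 0, 0], [11, 0, -1, 0, 0, 0], [11, 0, -1, 0, 0, 0]]
  ]
}}

```text
clock: 6.35
tool_pos: [0.5941, 0.3032, 0.1709]
orientation: [-32.1, 89.9, -143.4]
force: [0.1, 0.4, 0.1]
opening: 0.0441
```

>>> {"op": "carry_out", "data": {
  "series": [
    [[5, 0, 0, 0, 0, 0], [9, 0, 0, 0, 0, 0], [9, 0, 0, 0, 0, 0]]
  ]
}}

```text
clock: 6.72
tool_pos: [0.5942, 0.3032, 0.162]
orientation: [-32.7, 90.0, -144.0]
force: [-0.2, 0.3, 0.2]
opening: 0.044
```

```bash
python3 -c "
from h import *
st()
s=snap('scene');crop(s,250,160,80,65,10,'s7')"
```

```text
t 6.72 tcp [0.5942 0.3032 0.162 ] phi -21.33 xaxis [-0.001 -0.001 -1.   ] F [-0.2  0.3  0.2] op 0.044 J [ 43.7  21.   -2.9  -0.  -66.2 114.9]
```

View pics/s7.png

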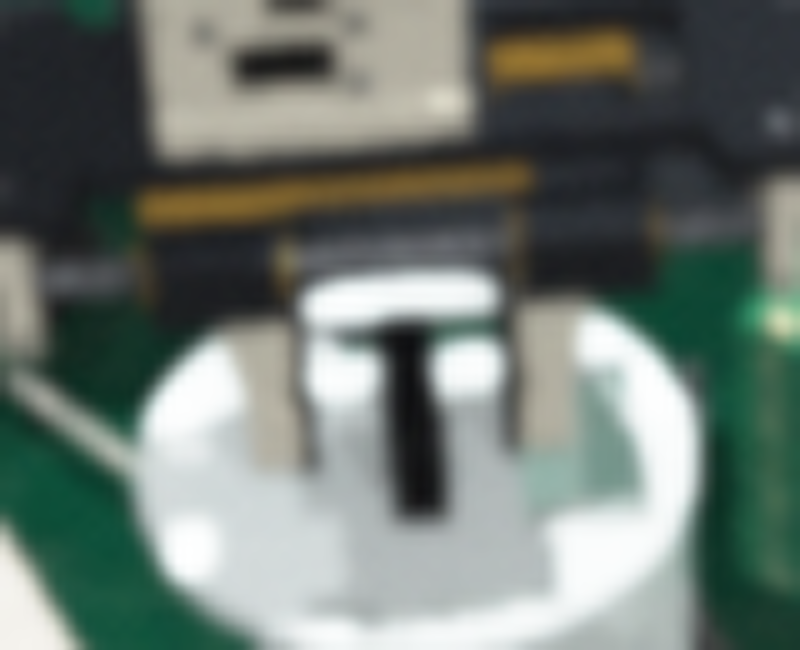

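>>> {"op": "carry_out", "data": {
  "series": [
    [[0, 0, 0, 0, 0, 0], [0, 0, 0, 0, 0, 0], [0, 0, 0, 0, 0, 0], [0, 0, 0, 0, 0, 0], [0, 0, 0, 0, 0, 0]]
  ],
  "hand": 1
}}

```text
clock: 7.4
tool_pos: [0.5948, 0.3032, 0.1627]
orientation: [98.8, 90.0, -12.6]
force: [3.4, -2.2, -0.2]
opening: 0.0137
```

```bash
python3 -c "
from h import *
st()
s=snap('scene');crop(s,250,160,80,65,10,'s8')"
```

```text
t 7.4 tcp [0.5948 0.3032 0.1627] phi -21.34 xaxis [ 0.001 -0.    -1.   ] F [ 3.4 -2.2 -0.2] op 0.0137 J [ 43.7  20.9  -2.8   0.  -66.2 114.9]
```

View pics/s8.png

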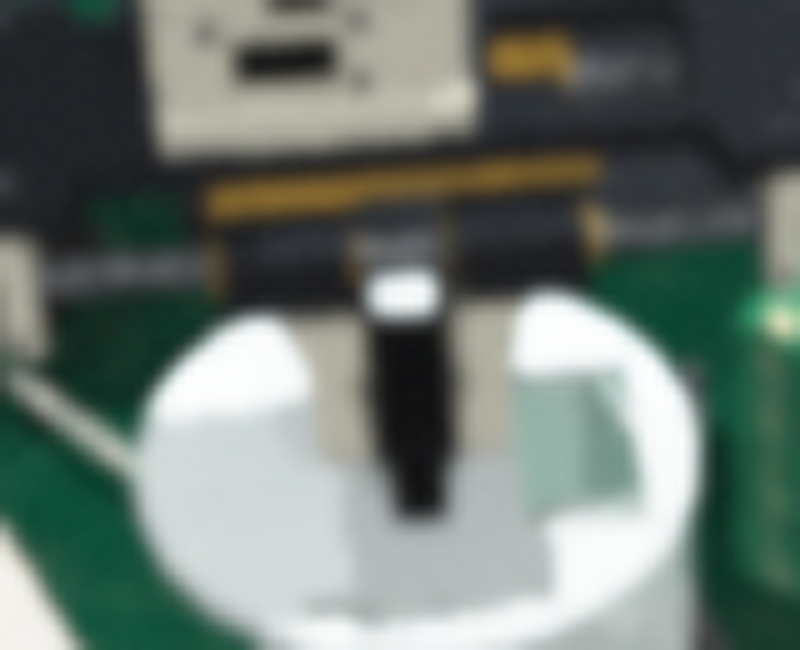

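>>> {"op": "carry_out", "data": {
  "series": [
    [[0, 0, 0, 8, 0, 0], [0, 0, 0, 16, 0, 0], [0, 0, 0, 24, 0, 0], [0, 0, 0, 32, 0, 0], [0, 0, 0, 40, 0, 0], [0, 0, 0, 48, 0, 0], [0, 0, 0, 56, 0, 0], [0, 0, 0, 64, 0, 0], [0, 0, 0, 72, 0, 0], [0, 0, 0, 72, 0, 0]]
  ]
}}

```text
clock: 8.7
tool_pos: [0.5942, 0.3041, 0.1627]
orientation: [-89.4, 89.9, 87.3]
force: [-0.4, 3.4, 0.1]
opening: 0.0136
```

```bash
python3 -c "
from h import *
st()
s=snap('scene');crop(s,240,160,90,70,8,'s9')"
```

```text
t 8.7 tcp [0.5942 0.3041 0.1627] phi -93.26 xaxis [ 0.     0.001 -1.   ] F [-0.4  3.4  0.1] op 0.0136 J [ 43.8  20.9  -2.8  -0.  -66.2  43. ]
```

View pics/s9.png

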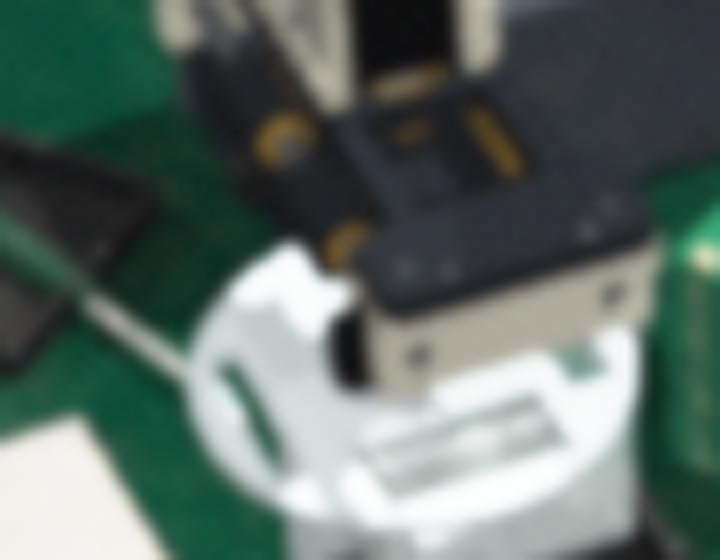

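>>> {"op": "carry_out", "data": {
  "series": [
    [[0, 0, 0, 0, 0, 0], [0, 0, 0, 0, 0, 0], [0, 0, 0, 0, 0, 0]]
  ],
  "hand": -1
}}

```text
clock: 9.12
tool_pos: [0.5944, 0.3031, 0.1624]
orientation: [60.0, 90.0, -123.3]
force: [-0.4, 0.5, 0.2]
opening: 0.0383
```

```bash
python3 -c "
from h import *
st(); goal([.5305,.1,.26],176.6)"
```

```text
t 9.12 tcp [0.5944 0.3031 0.1624] phi -93.3 xaxis [-0. -0. -1.] F [-0.4  0.5  0.2] op 0.0383 J [ 43.7  20.9  -2.9   0.  -66.2  43. ]
shift mm [-97.5 206.4  52.1] rotvec [ 9.01e+01 -1.00e-02 -3.00e-02]
```

>>> {"op": "carry_out", "data": {
  "series": [
    [[-40, 0, 0, 0, 0, 0], [-80, 0, 0, 0, 0, 0], [-98, 20, 6, 10, 0, 0], [-98, 50, 14, 20, 0, 0], [-98, 80, 22, 30, 0, 0], [-98, 110, 30, 40, 0, 0], [-98, 140, 38, 50, 0, 0], [-98, 170, 45, 60, 0, 0], [-98, 206, 52, 70, 0, 0], [-98, 206, 52, 80, 0, 0]]
  ]
}}

```text
clock: 10.38
tool_pos: [0.5299, 0.0987, 0.2612]
orientation: [-77.8, 90.0, 18.5]
force: [0.4, -0.3, 0.4]
opening: 0.0874
```

```bash
python3 -c "
from h import *
st(); goal([.5305,.1,.26],176.6)
t=snap('top');s=snap('scene');crop(t,255,215,100,80,7,'t10');crop(s,230,150,140,110,5,'s10')"
```

```text
t 10.38 tcp [0.5299 0.0987 0.2612] phi -173.74 xaxis [ 0.001  0.    -1.   ] F [ 0.4 -0.3  0.4] op 0.0874 J [ 31.4   5.4 -10.3   0.  -74.3 -25.1]
shift mm [ 1.2 -0.8  1.3] rotvec [9.66 0.01 0.04]
```

View pics/t10.png

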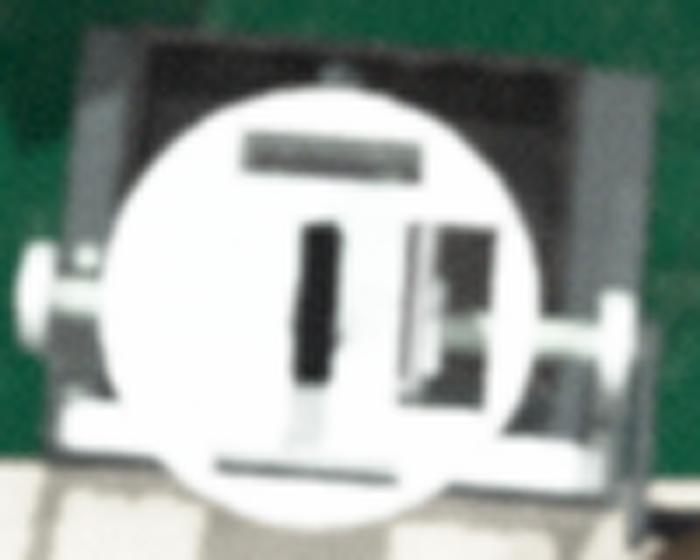

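View pics/s10.png

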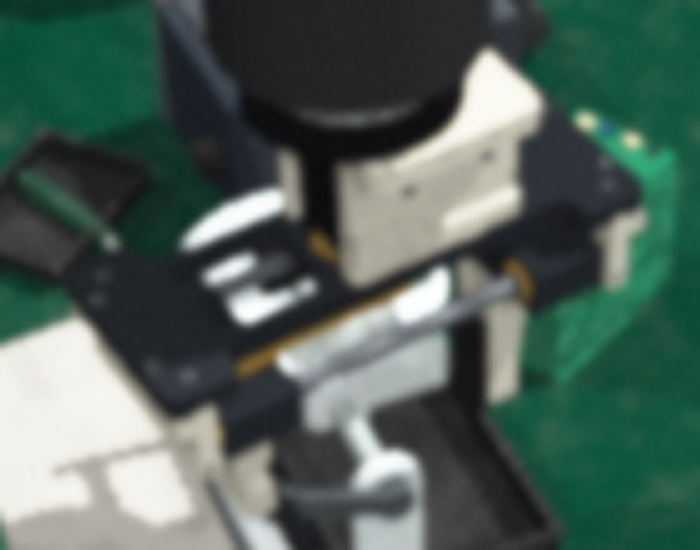

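```bash
python3 -c "
from h import *
st(); goal([.5305,.172,.2],176.6);goal([.5305,.172,.108],176.6)"
```

```text
t 10.47 tcp [0.5304 0.1    0.2609] phi -173.48 xaxis [ 0.001  0.    -1.   ] F [ 0.1  0.2 -0.1] op 0.0879 J [ 31.5   5.5 -10.2   0.  -74.2 -25. ]
shift mm [61.  -8.2 71.5] rotvec [9.92 0.01 0.03]
shift mm [153.   -8.2  71.5] rotvec [9.92 0.01 0.03]
```

>>> {"op": "carry_out", "data": {
  "series": [
    [[10, -3, 30, 5, 0, 0], [40, -8, 71, 10, 0, 0], [70, -8, 71, 10, 0, 0], [90, -8, 71, 10, 0, 0], [90, -8, 71, 10, 0, 0], [90, -8, 71, 10, 0, 0]]
  ]
}}

```text
clock: 11.22
tool_pos: [0.5309, 0.1725, 0.1715]
orientation: [-74.7, 89.9, 12.1]
force: [-0.0, -0.4, 1.1]
opening: 0.0878
```

```bash
python3 -c "
from h import *
st(); goal([.5305,.172,.108],176.6)
t=snap('top');s=snap('scene');crop(t,270,215,130,105,6,'t11');crop(s,250,170,100,85,7,'s11')"
```

```text
t 11.22 tcp [0.5309 0.1725 0.1715] phi 176.8 xaxis [ 0.001  0.    -1.   ] F [-0.  -0.4  1.1] op 0.0878 J [ 38.1  10.5 -16.2   0.  -63.3 -41.3]
shift mm [63.5  0.4 -0.6] rotvec [0.2  0.02 0.06]
```

View pics/t11.png

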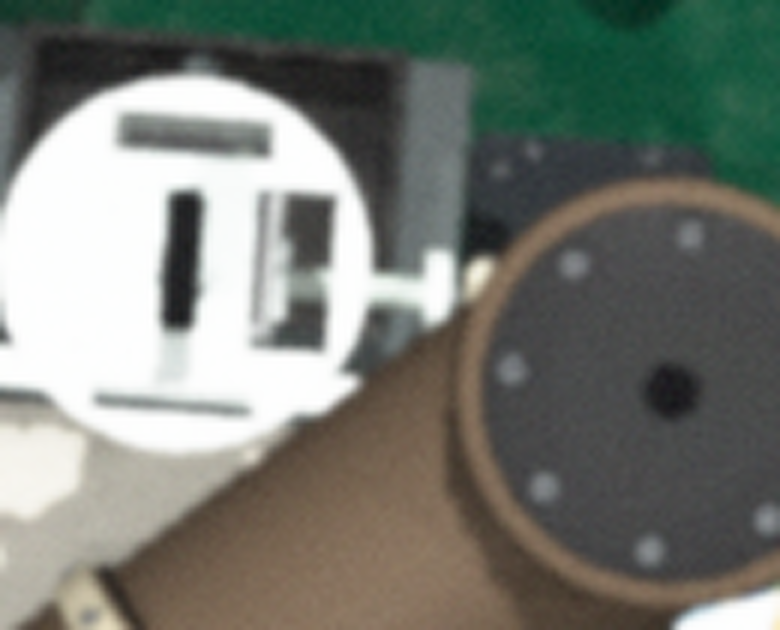

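View pics/s11.png

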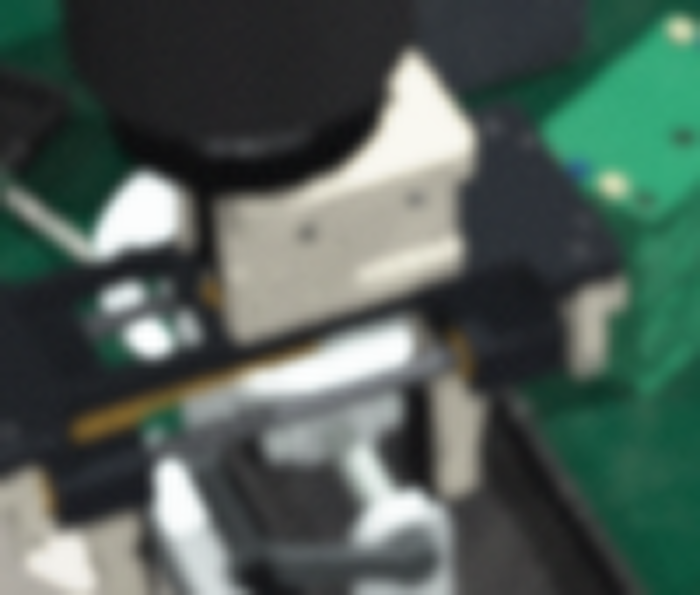

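>>> {"op": "carry_out", "data": {
  "series": [
    [[0, 0, 0, 0, 0, 0], [0, 0, 0, 0, 0, 0], [10, 0, 0, 0, 0, 0], [25, 0, 0, 0, 0, 0], [40, 0, 0, 0, 0, 0], [55, 0, 0, 0, 0, 0], [63, 0, 0, 0, 0, 0], [63, 0, 0, 0, 0, 0]]
  ],
  "hand": 0
}}

```text
clock: 12.32
tool_pos: [0.5299, 0.172, 0.1067]
orientation: [130.9, 89.9, -142.4]
force: [-0.4, -0.3, 0.4]
opening: 0.0435
```

```bash
python3 -c "
from h import *
st()
s=snap('scene');crop(s,250,170,100,85,7,'s12')"
```

```text
t 12.32 tcp [0.5299 0.172  0.1067] phi 176.67 xaxis [-0.001 -0.001 -1.   ] F [-0.4 -0.3  0.4] op 0.0435 J [ 38.1  13.8 -21.1  -0.  -55.2 -41.4]
```

View pics/s12.png

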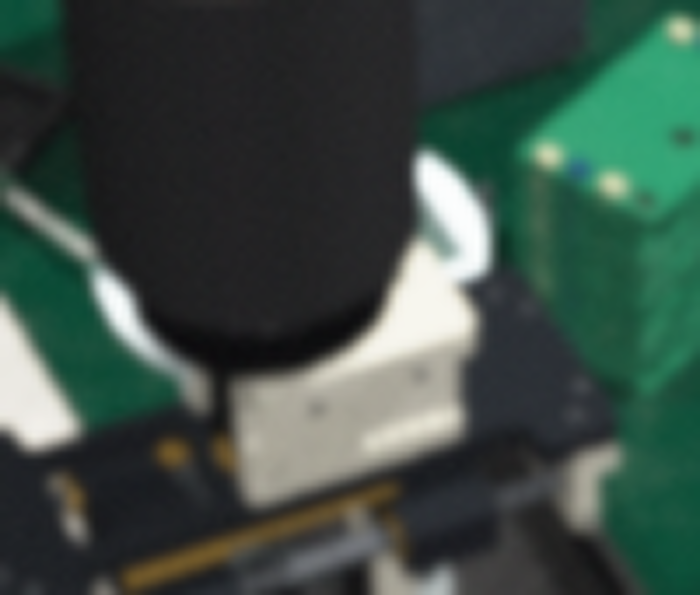

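>>> {"op": "carry_out", "data": {
  "series": [
    [[0, 0, 0, 0, 0, 0], [0, 0, 0, 0, 0, 0], [0, 0, 0, 0, 0, 0], [0, 0, 0, 0, 0, 0], [0, 0, 0, 0, 0, 0], [0, 0, 0, 0, 0, 0]]
  ],
  "hand": 1
}}

```text
clock: 13.12
tool_pos: [0.5306, 0.1722, 0.1078]
orientation: [-71.8, 90.0, 14.9]
force: [2.4, -0.4, 0.7]
opening: 0.0111
```

```bash
cat >> h.py <<'E'
def arc(a0,angs):
    a0=np.radians(a0)
    for a in angs:
        r=np.radians(a);print(a,'x',round(-60*(np.sin(r)-np.sin(a0)),1),'y',round(60*(np.cos(r)-np.cos(a0)),1))
E
python3 -c "
from h import *
arc(22.7,[29,36,43,50,57,64,71,78,85,92]);print();arc(92,[99,106,113,120,127,134,141,148,154])"
```

```text
29 x -5.9 y -2.9
36 x -12.1 y -6.8
43 x -17.8 y -11.5
50 x -22.8 y -16.8
57 x -27.2 y -22.7
64 x -30.8 y -29.1
71 x -33.6 y -35.8
78 x -35.5 y -42.9
85 x -36.6 y -50.1
92 x -36.8 y -57.4

99 x 0.7 y -7.3
106 x 2.3 y -14.4
113 x 4.7 y -21.3
120 x 8.0 y -27.9
127 x 12.0 y -34.0
134 x 16.8 y -39.6
141 x 22.2 y -44.5
148 x 28.2 y -48.8
154 x 33.7 y -51.8
```

>>> {"op": "carry_out", "data": {
  "series": [
    [[-5.9, -2.9, 0, 0, 0, 0], [-12.1, -6.8, 0, 0, 0, 0], [-17.8, -11.5, 0, 0, 0, 0], [-22.8, -16.8, 0, 0, 0, 0], [-27.2, -22.7, 0, 0, 0, 0], [-30.8, -29.1, 0, 0, 0, 0], [-33.6, -35.8, 0, 0, 0, 0], [-35.5, -42.9, 0, 0, 0, 0], [-36.6, -50.1, 0, 0, 0, 0], [-36.8, -57.4, 0, 0, 0, 0]]
  ]
}}

```text
clock: 14.38
tool_pos: [0.5868, 0.1678, 0.1457]
orientation: [137.0, 89.9, -136.3]
force: [-5.4, -1.4, 3.7]
opening: 0.0109
```

```bash
python3 -c "
from h import *
st()
t=snap('top');s=snap('scene');crop(t,255,200,130,105,6,'t13');crop(s,230,150,140,110,5,'s13')"
```

```text
t 14.38 tcp [0.5868 0.1678 0.1457] phi 176.68 xaxis [-0.001 -0.001 -1.   ] F [-5.4 -1.4  3.7] op 0.0109 J [ 34.3  16.6 -11.6   0.  -62.  -37.6]
```

View pics/t13.png

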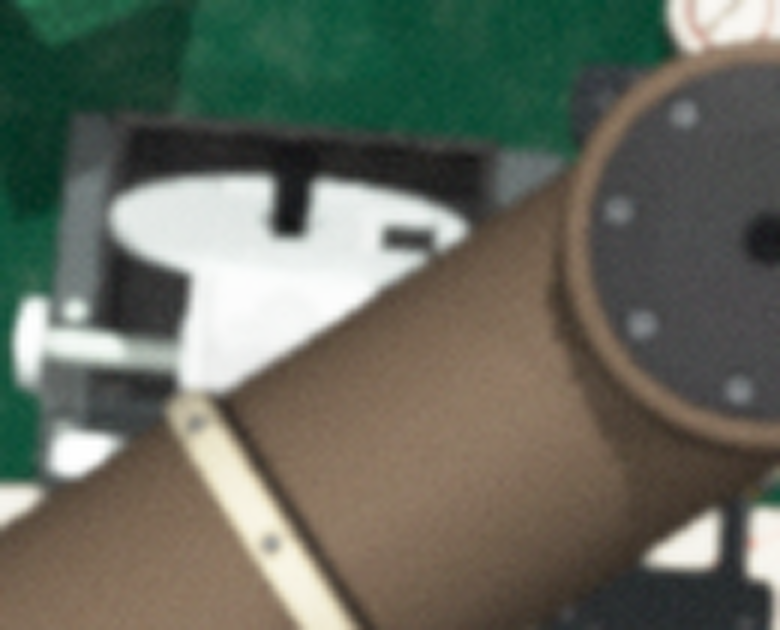

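View pics/s13.png

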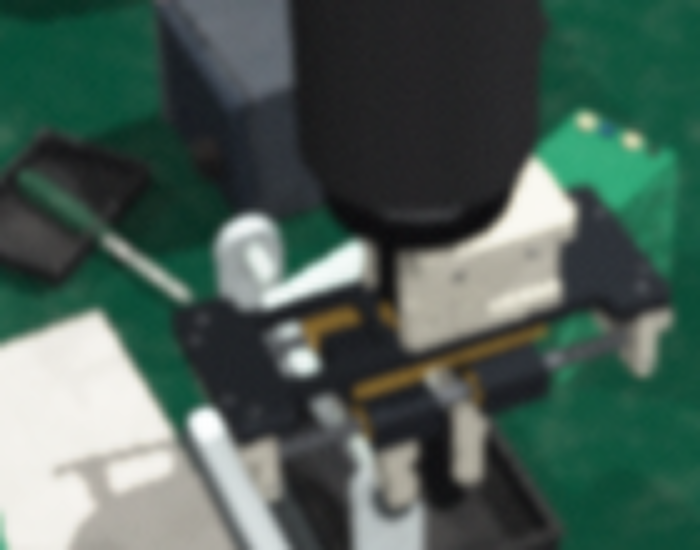

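>>> {"op": "carry_out", "data": {
  "series": [
    [[0.7, -7.3, 0, 0, 0, 0], [2.3, -14.4, 0, 0, 0, 0], [4.7, -21.3, 0, 0, 0, 0], [8.0, -27.9, 0, 0, 0, 0], [12.0, -34.0, 0, 0, 0, 0], [16.8, -39.6, 0, 0, 0, 0], [22.2, -44.5, 0, 0, 0, 0], [28.2, -48.8, 0, 0, 0, 0], [33.7, -51.8, 0, 0, 0, 0], [33.7, -51.8, 0, 0, 0, 0]]
  ]
}}

```text
clock: 15.72
tool_pos: [0.6384, 0.1643, 0.1104]
orientation: [137.7, 89.8, -135.7]
force: [-1.5, -5.2, -1.4]
opening: 0.0112
```

```bash
python3 -c "
from h import *
st()
t=snap('top');s=snap('scene');crop(t,255,180,130,105,6,'t14');crop(s,230,150,140,110,5,'s14')"
```

```text
t 15.72 tcp [0.6384 0.1643 0.1104] phi 176.64 xaxis [-0.002 -0.002 -1.   ] F [-1.5 -5.2 -1.4] op 0.0112 J [ 31.4  22.6  -7.6   0.  -60.  -34.8]
```

View pics/t14.png

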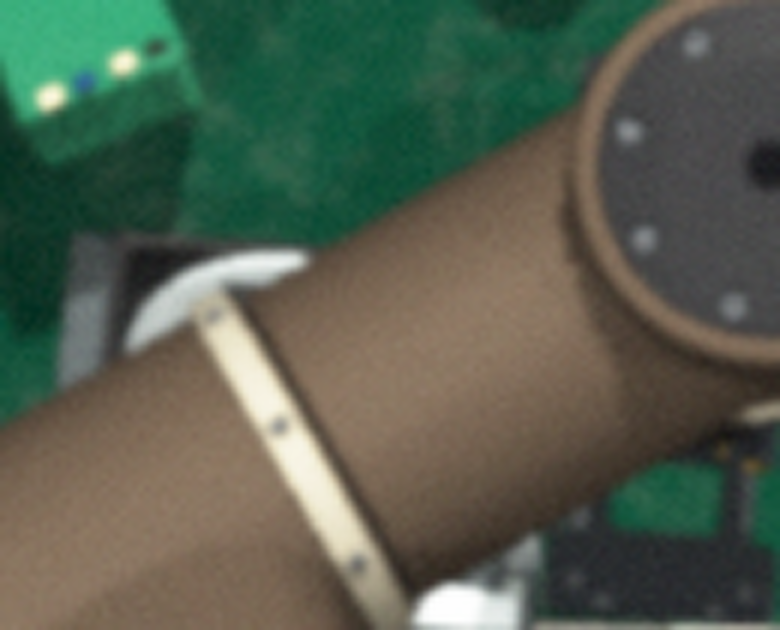

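View pics/s14.png

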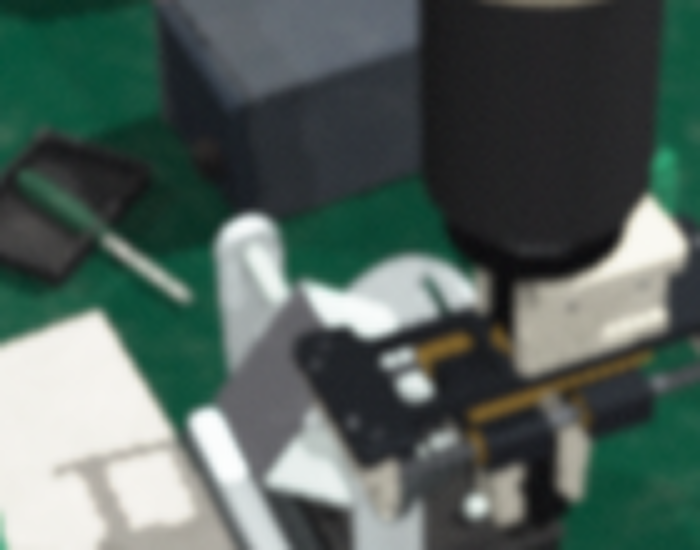

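```bash
python3 -c "
from h import *
arc(154,[147,139,131,123,115,107,101]);print();arc(101,[107,115,123,131,139,147,154,156])"
```

```text
147 x -6.4 y 3.6
139 x -13.1 y 8.6
131 x -19.0 y 14.6
123 x -24.0 y 21.2
115 x -28.1 y 28.6
107 x -31.1 y 36.4
101 x -32.6 y 42.5

107 x 1.5 y -6.1
115 x 4.5 y -13.9
123 x 8.6 y -21.2
131 x 13.6 y -27.9
139 x 19.5 y -33.8
147 x 26.2 y -38.9
154 x 32.6 y -42.5
156 x 34.5 y -43.4
```

>>> {"op": "carry_out", "data": {
  "series": [
    [[0, 0, 0, 0, 0, 0], [-6.4, 3.6, 0, 0, 0, 0], [-13.1, 8.6, 0, 0, 0, 0], [-19.0, 14.6, 0, 0, 0, 0], [-24.0, 21.2, 0, 0, 0, 0], [-28.1, 28.6, 0, 0, 0, 0], [-31.1, 36.4, 0, 0, 0, 0], [-32.6, 42.5, 0, 0, 0, 0], [-32.6, 42.5, 0, 0, 0, 0]]
  ]
}}

```text
clock: 16.95
tool_pos: [0.5985, 0.1673, 0.1447]
orientation: [-99.0, 89.8, -12.3]
force: [4.7, -6.8, -1.2]
opening: 0.0111
```

```bash
python3 -c "
from h import *
st()
t=snap('top');s=snap('scene');crop(t,255,180,130,105,6,'t15');crop(s,230,150,140,110,5,'s15')"
```

```text
t 16.95 tcp [0.5985 0.1673 0.1447] phi 176.67 xaxis [ 0.004 -0.001 -1.   ] F [ 4.7 -6.8 -1.2] op 0.0111 J [ 33.7  17.4 -10.6   0.2 -61.9 -37.1]
```

View pics/t15.png

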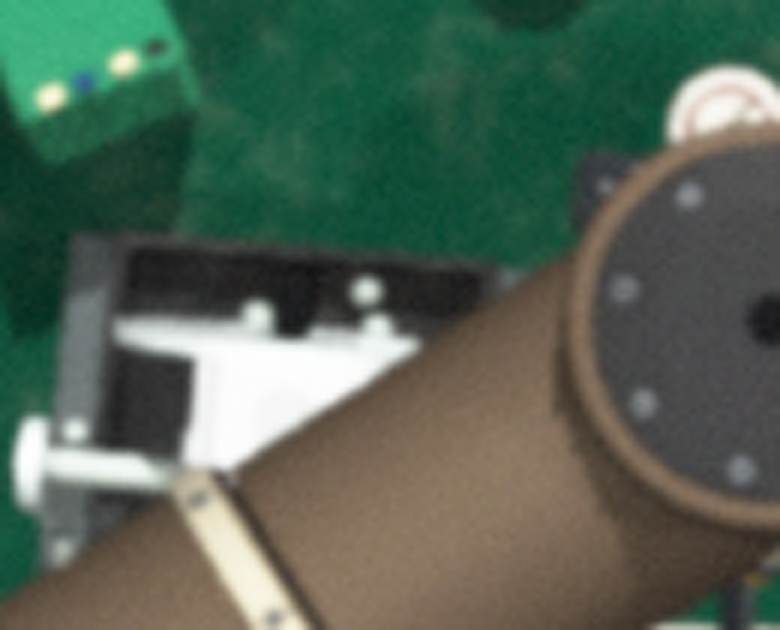

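View pics/s15.png

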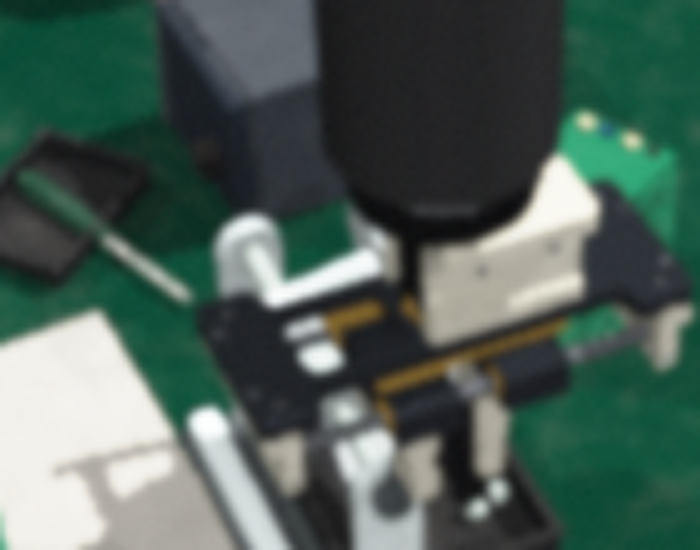

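>>> {"op": "carry_out", "data": {
  "series": [
    [[1.5, -6.1, 0, 0, 0, 0], [4.5, -13.9, 0, 0, 0, 0], [8.6, -21.2, 0, 0, 0, 0], [13.6, -27.9, 0, 0, 0, 0], [19.5, -33.8, 0, 0, 0, 0], [26.2, -38.9, 0, 0, 0, 0], [32.6, -42.5, 0, 0, 0, 0], [32.6, -42.5, 0, 0, 0, 0], [32.6, -42.5, 0, 0, 0, 0], [32.6, -42.5, 0, 0, 0, 0]]
  ]
}}

```text
clock: 18.3
tool_pos: [0.6386, 0.1644, 0.1105]
orientation: [142.4, 89.9, -131.0]
force: [-0.3, -5.5, -1.9]
opening: 0.011
```

>>> {"op": "carry_out", "data": {
  "series": [
    [[0, 0, 0, 0, 0, 0], [-6.4, 3.6, 0, 0, 0, 0], [-13.1, 8.6, 0, 0, 0, 0], [-19.0, 14.6, 0, 0, 0, 0], [-24.0, 21.2, 0, 0, 0, 0], [-28.1, 28.6, 0, 0, 0, 0], [-31.1, 36.4, 0, 0, 0, 0], [-32.6, 42.5, 0, 0, 0, 0], [-33.7, 51.8, 0, 0, 0, 0]]
  ]
}}

```text
clock: 19.42
tool_pos: [0.5914, 0.1679, 0.1468]
orientation: [-91.6, 89.6, -4.9]
force: [8.9, -8.6, 2.7]
opening: 0.0109
```

```bash
python3 -c "
from h import *
st()
t=snap('top');s=snap('scene');crop(t,255,180,130,105,6,'t16');crop(s,230,150,140,110,5,'s16')"
```

```text
t 19.43 tcp [0.5914 0.1679 0.1468] phi 176.69 xaxis [ 0.007 -0.001 -1.   ] F [ 8.9 -8.6  2.7] op 0.0109 J [ 34.2  16.6 -11.5   0.3 -61.6 -37.7]
```

View pics/t16.png

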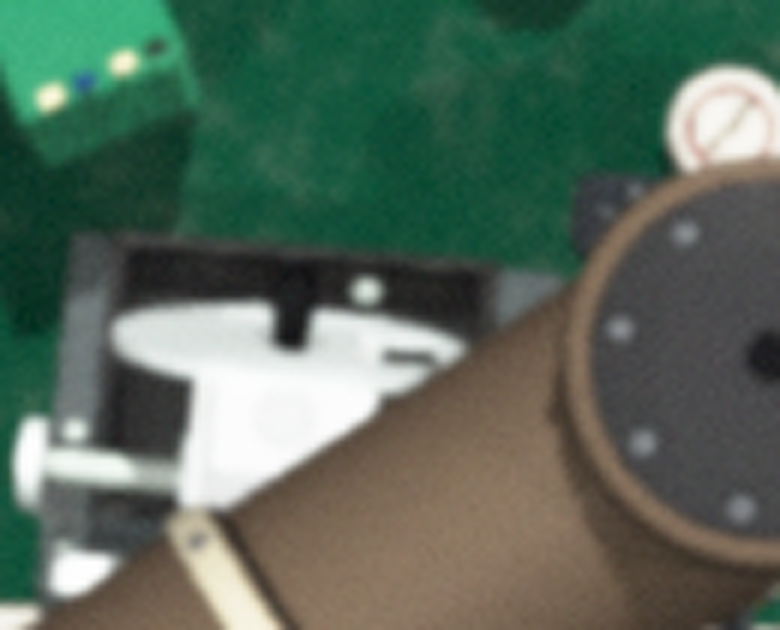

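View pics/s16.png

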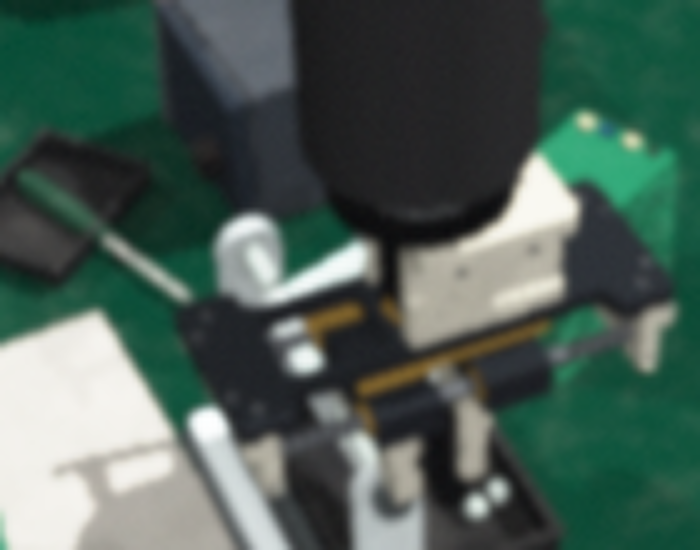

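```bash
python3 -c "
from h import *
arc(92,[85,78,71,64,57,50,43,36,29,22.7,21,20])"
```

```text
85 x 0.2 y 7.3
78 x 1.3 y 14.6
71 x 3.2 y 21.6
64 x 6.0 y 28.4
57 x 9.6 y 34.8
50 x 14.0 y 40.7
43 x 19.0 y 46.0
36 x 24.7 y 50.6
29 x 30.9 y 54.6
22.7 x 36.8 y 57.4
21 x 38.5 y 58.1
20 x 39.4 y 58.5
```

>>> {"op": "carry_out", "data": {
  "series": [
    [[0.2, 7.3, 0, 0, 0, 0], [1.3, 14.6, 0, 0, 0, 0], [3.2, 21.6, 0, 0, 0, 0], [6.0, 28.4, 0, 0, 0, 0], [9.6, 34.8, 0, 0, 0, 0], [14.0, 40.7, 0, 0, 0, 0], [19.0, 46.0, 0, 0, 0, 0], [24.7, 50.6, 0, 0, 0, 0], [30.9, 54.6, 0, 0, 0, 0], [36.8, 57.4, 0, 0, 0, 0]]
  ]
}}

```text
clock: 20.78
tool_pos: [0.5331, 0.1729, 0.1104]
orientation: [-70.3, 89.6, 16.5]
force: [1.8, -2.8, 8.6]
opening: 0.0108
```

>>> {"op": "carry_out", "data": {
  "series": [
    [[1, 0.5, 0, 0, 0, 0], [2, 0.8, 0, 0, 0, 0], [2, 0.8, 0, 0, 0, 0]]
  ]
}}

```text
clock: 21.15
tool_pos: [0.532, 0.173, 0.1081]
orientation: [-69.8, 89.7, 16.9]
force: [1.8, -2.8, 6.8]
opening: 0.0107
```

```bash
python3 -c "
from h import *
st()
t=snap('top');s=snap('scene');crop(t,255,200,130,105,6,'t17');crop(s,230,150,140,110,5,'s17')"
```

```text
t 21.15 tcp [0.532  0.173  0.1081] phi 176.73 xaxis [ 0.006  0.002 -1.   ] F [ 1.8 -2.8  6.8] op 0.0107 J [ 38.2  13.7 -21.1   0.1 -54.9 -41.5]
```

View pics/t17.png

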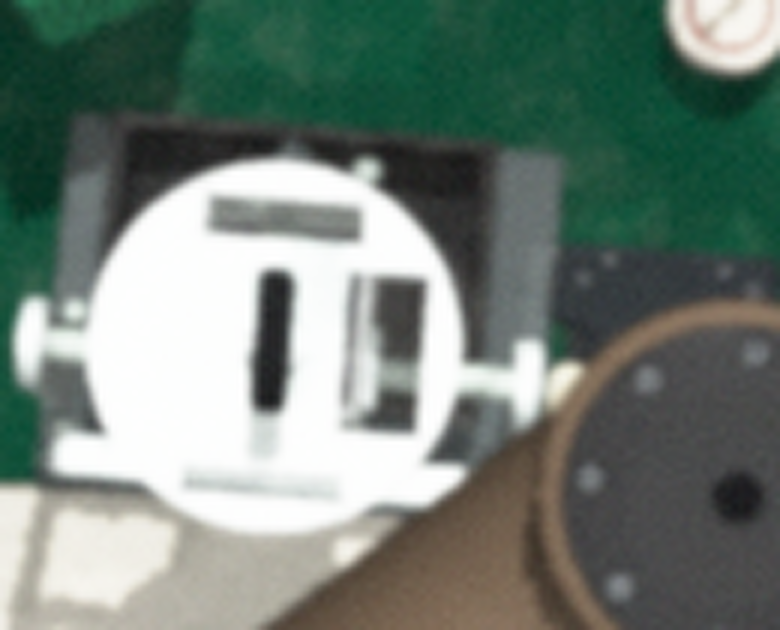

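View pics/s17.png

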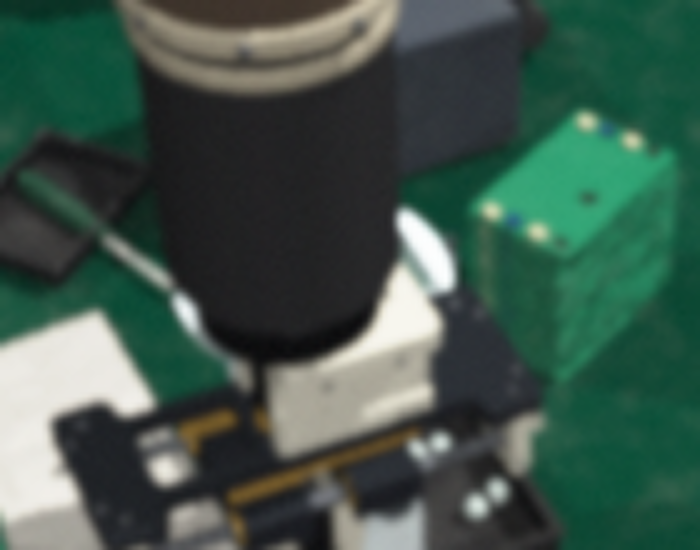

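>>> {"op": "carry_out", "data": {
  "series": [
    [[0, 0, 0, 0, 0, 0], [0, 0, 0, 0, 0, 0], [0, 0, 0, 0, 0, 0], [0, 0, 0, 0, 0, 0]]
  ],
  "hand": 0
}}

```text
clock: 21.75
tool_pos: [0.5293, 0.1723, 0.1054]
orientation: [118.5, 90.0, -154.8]
force: [0.2, -0.2, 0.4]
opening: 0.042
```

>>> {"op": "carry_out", "data": {
  "series": [
    [[-30, 0, 0, 0, 0, 0], [-75, 0, 0, 0, 0, 0], [-130, 0, 0, 0, 0, 0], [-180, 0, 0, 0, 0, 0], [-180, 20, -50, 0, 0, 0], [-180, 30, -110, 0, 0, 0], [-180, 40, -160, 0, 0, 0], [-180, 40, -220, 0, 0, 0], [-180, 40, -260, 0, 0, 0], [-180, 40, -260, 0, 0, 0]]
  ]
}}

```text
clock: 23.0
tool_pos: [0.4739, -0.0872, 0.2856]
orientation: [148.4, 90.0, -125.2]
force: [0.4, 0.1, -0.1]
opening: 0.0439
```

```bash
python3 -c "
from h import *
st()
t=snap('top','topE');s=snap('scene','scE');crop(t,250,200,130,105,6,'t18');crop(s,230,170,130,110,6,'s18')"
```

```text
t 23.0 tcp [ 0.4739 -0.0872  0.2856] phi 176.47 xaxis [-0. -0. -1.] F [ 0.4  0.1 -0.1] op 0.0439 J [ 13.   -0.9 -13.9   0.  -77.1 -16.6]
```

View pics/t18.png

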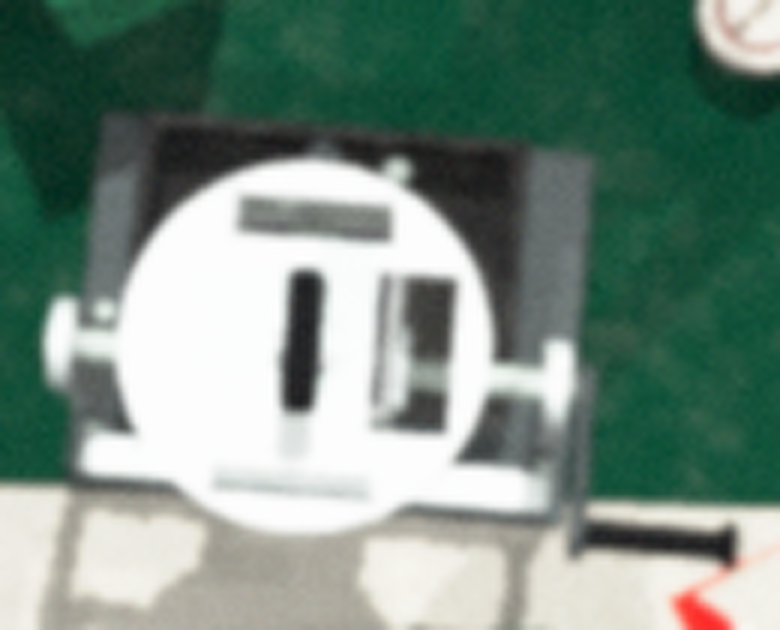

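View pics/s18.png

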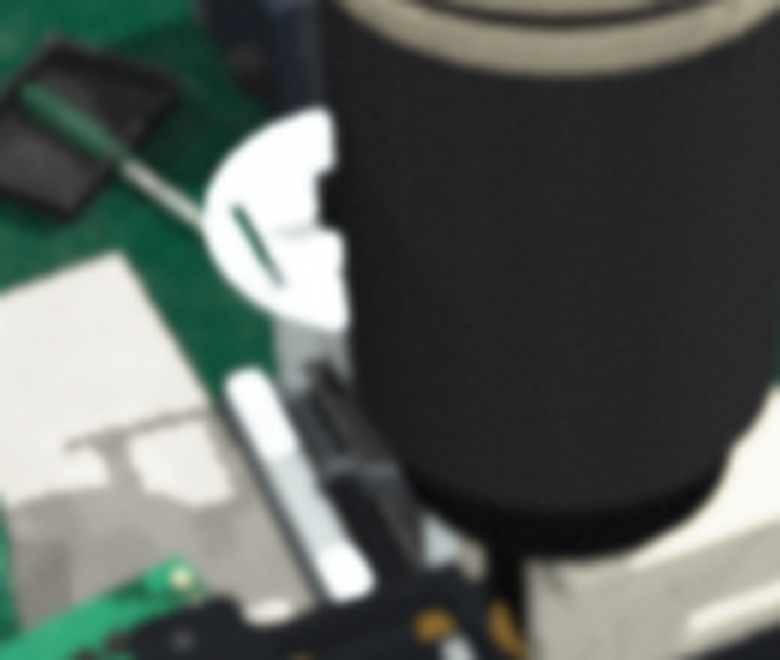

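>>> {"op": "carry_out", "data": {
  "series": [
    [[-40, 0, 40, 0, 0, 0], [-60, 10, 100, 0, 0, 0], [-60, 10, 160, 0, 0, 0], [-60, 10, 220, 0, 0, 0], [-60, 10, 280, 0, 0, 0], [-60, 20, 340, 0, 0, 0], [-60, 40, 400, 0, 0, 0], [-60, 80, 450, 0, 0, 0], [-60, 110, 500, 0, 0, 0], [-60, 150, 540, 0, 0, 0]]
  ]
}}

```text
clock: 24.35
tool_pos: [0.3536, 0.4656, 0.3448]
orientation: [158.5, 89.9, -114.7]
force: [1.1, -0.2, -0.5]
opening: 0.0438
```

```bash
python3 -c "
from h import *
st()
t=snap('top','topF');s=snap('scene','scF');crop(t,250,200,130,105,6,'t19');crop(s,230,170,130,110,6,'s19')"
```

```text
t 24.35 tcp [0.3536 0.4656 0.3448] phi 176.78 xaxis [-0.    -0.001 -1.   ] F [ 1.1 -0.2 -0.5] op 0.0438 J [ 71.9   8.7   4.   -0.  -85.4 -75.1]
```

View pics/s19.png

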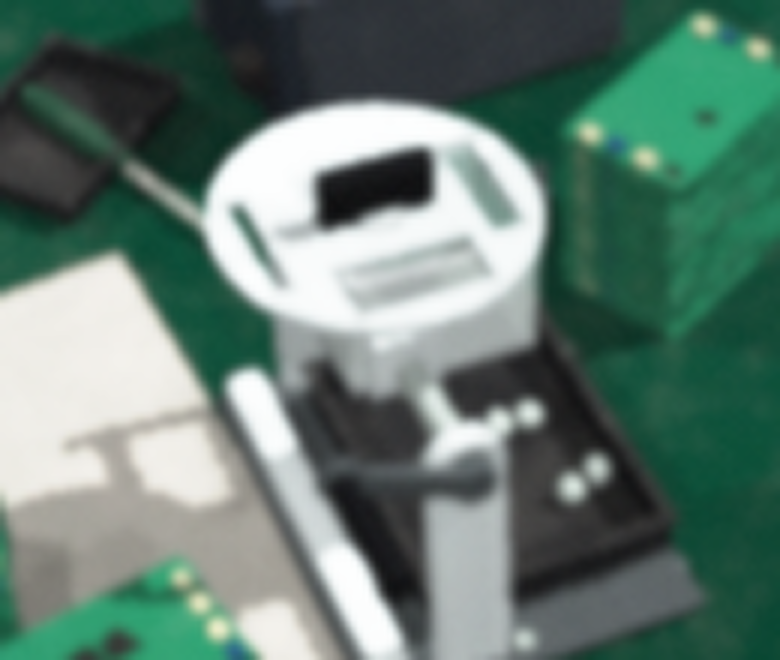

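View pics/scF.png

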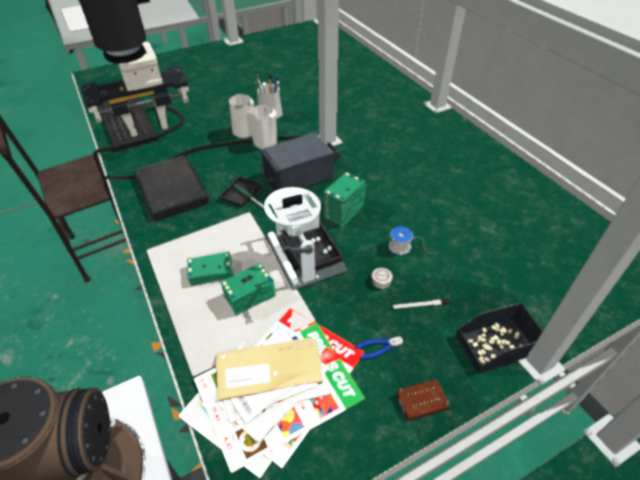

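```bash
sed -i 's/^for o in dark.*//' m2.py; cat >> m2.py <<'E'
for o in dark(t,343,275,380,305,75):print('th',o)
for i,f in ((cv2.imread('pics/scene0.png'),'0'),(cv2.imread('pics/scF.png'),'F')):
    print(f)
    h=cv2.cvtColor(i,cv2.COLOR_BGR2HSV)
    for n,lo,hi,b in [('tin',(0,0,120),(180,90,255),(368,264,396,286)),('fix',(0,80,40),(20,255,255),(392,375,455,425)),('cut',(105,120,60),(130,255,255),(355,335,410,362))]:
        m=cv2.inRange(h,lo,hi)[b[1]:b[3],b[0]:b[2]];M=cv2.moments(m,True);print(n,M['m10']/M['m00'],M['m01']/M['m00'],M['m00'])
for u,v in ((495,420),(530,412),(572,488),(597,467)):
    print(onz(s,230+u/6,170+v/6,.0185))
c0=np.array([.595,.303])
px=lambda a,b:onz(t,250+a/6,200+b/6,.187)[:2]
an=lambda d:np.degrees(np.arctan2(d[1],d[0])).round(2)
print('pointer',an(px(327,150)-c0),'slot',an(px(315,218)-c0),'slot edge',an(px(392,240)-px(240,228)),an(px(392,207)-px(240,197)),'stand x-180 = -3.4')
E
python3 m2.py; python3 -c "
import cv2;t=cv2.imread('pics/topF.png')[218:308,262:382]
cv2.imwrite('pics/t20.png',cv2.resize(t,None,fx=6,fy=6,interpolation=cv2.INTER_CUBIC))"
```

```text
((300.2574768066406, 257.4141845703125), (61.95481491088867, 62.662967681884766), 80.22822570800781) 63 ((291.9452209472656, 205.78330993652344), (38.249183654785156, 56.80739212036133), 89.18901824951172) 74
cap c [0.59698287 0.30300446 0.18707206] 7.903478516673013e-06
th ([347, 288, 25, 6, 83], array([359.61, 289.7 ]), ((359.1230773925781, 289.5154113769531), (24.43484115600586, 3.969111204147339), 7.125016689300537))
0
tin 13.891304347826088 12.27639751552795 322.0
fix 30.607402031930334 24.294629898403482 1378.0
cut 19.561514195583594 12.201892744479496 317.0
F
tin 13.909375 12.253125 320.0
fix 30.526200873362445 24.32751091703057 1374.0
cut 19.537974683544302 12.164556962025317 316.0
[0.65906864 0.32391642 0.0185    ]
[0.675322   0.32079834 0.0185    ]
[0.66992086 0.2708972  0.0185    ]
[0.6856992  0.27667437 0.0185    ]
pointer -5.85 slot -4.44 slot edge -93.45 -92.7 stand x-180 = -3.4
```

View pics/t20.png

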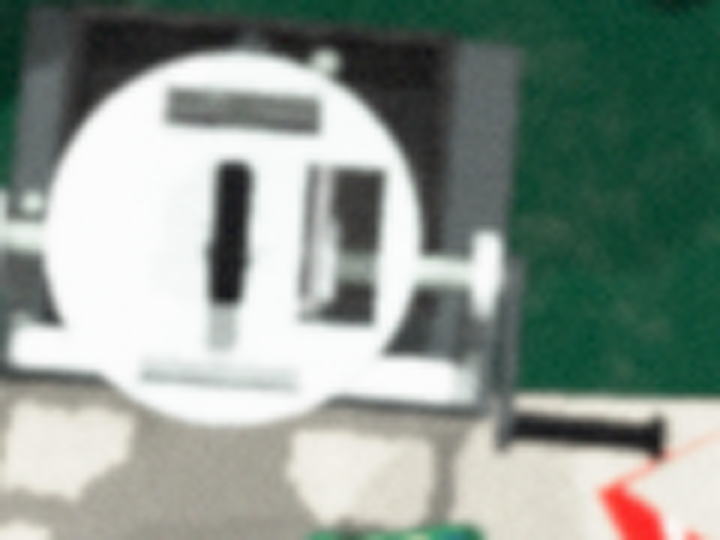

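```bash
python3 -c "
from h import *
st(); goal([.5315,.172,.26],176.6)"
```

```text
t 24.55 tcp [0.3541 0.4644 0.345 ] phi 176.9 xaxis [-0.    -0.001 -1.   ] F [0.5 0.  0.2] op 0.0437 J [ 71.8   8.6   4.   -0.  -85.4 -74.9]
shift mm [  85.2 -192.9 -282.3] rotvec [ 0.3  -0.05 -0.02]
```

>>> {"op": "carry_out", "data": {
  "series": [
    [[0, -30, -40, 0, 0, 0], [0, -60, -80, 0, 0, 0], [0, -90, -120, 0, 0, 0], [0, -115, -165, 0, 0, 0], [0, -140, -210, 0, 0, 0], [20, -165, -250, 0, 0, 0], [55, -193, -282, 0, 0, 0], [85, -193, -282, 0, 0, 0], [85, -193, -282, 0, 0, 0]]
  ],
  "hand": 1
}}

```text
clock: 25.68
tool_pos: [0.5313, 0.1683, 0.2587]
orientation: [125.1, 89.8, -148.3]
force: [0.3, 0.5, 1.1]
opening: 0.0004
```

>>> {"op": "carry_out", "data": {
  "series": [
    [[40, 0, 0, 0, 0, 0], [80, 0, 0, 0, 0, 0], [112, 0, 0, 0, 0, 0], [118, 0, 0, 0, 0, 0], [118, 0, 0, 0, 0, 0]]
  ]
}}

```text
clock: 26.3
tool_pos: [0.5332, 0.1707, 0.1442]
orientation: [-70.4, 89.9, 16.3]
force: [-0.4, 0.3, 0.4]
opening: 0.0005
```

```bash
python3 -c "
from h import *
st(); goal([.5315,.172,.131],176.6)
s=snap('scene');crop(s,250,170,100,85,7,'s21')"
```

```text
t 26.3 tcp [0.5332 0.1707 0.1442] phi 176.72 xaxis [ 0.002  0.001 -1.   ] F [-0.4  0.3  0.4] op 0.0005 J [ 37.8  11.9 -18.2   0.  -59.8 -41.1]
shift mm [13.2  1.8  1.2] rotvec [0.12 0.04 0.1 ]
```

View pics/s21.png

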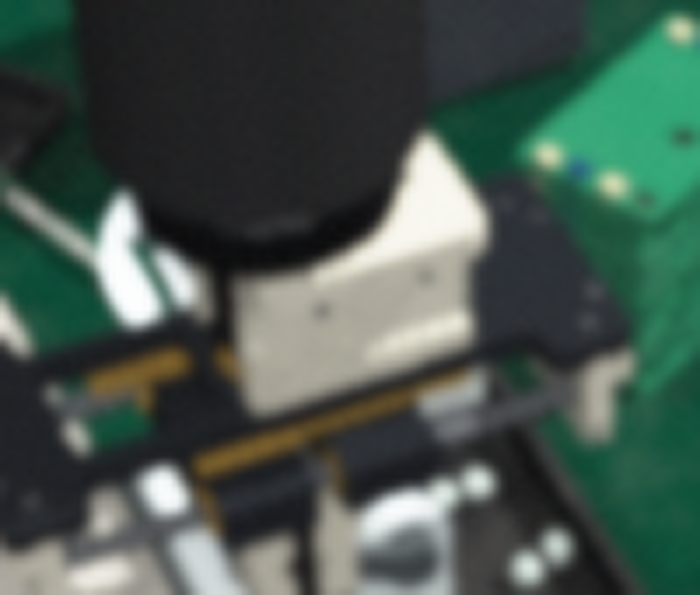

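>>> {"op": "carry_out", "data": {
  "series": [
    [[5, 0, 0, 0, 0, 0], [10, 0, 0, 0, 0, 0], [10, 0, 0, 0, 0, 0]]
  ]
}}

```text
clock: 26.72
tool_pos: [0.5321, 0.1699, 0.1323]
orientation: [125.2, 90.0, -148.1]
force: [0.2, 0.2, 0.2]
opening: 0.0002
```

>>> {"op": "carry_out", "data": {
  "series": [
    [[2, 0, 0, 0, 0, 0], [3, 0, 0, 0, 0, 0], [3, 0, 0, 0, 0, 0]]
  ]
}}

```text
clock: 27.1
tool_pos: [0.5318, 0.17, 0.13]
orientation: [99.6, 90.0, -173.7]
force: [-3.8, 1.4, 5.6]
opening: 0.0002
```

>>> {"op": "carry_out", "data": {
  "series": [
    [[2, 0, 0, 0, 0, 0], [2, 0, 0, 0, 0, 0]]
  ]
}}

```text
clock: 27.35
tool_pos: [0.5318, 0.17, 0.1289]
orientation: [92.6, 90.0, 179.3]
force: [-8.1, 0.2, 12.2]
opening: 0.0006
```

>>> {"op": "carry_out", "data": {
  "series": [
    [[1.5, 0, 0, 0, 0, 0], [1.5, 0, 0, 0, 0, 0]]
  ]
}}

```text
clock: 27.6
tool_pos: [0.5319, 0.17, 0.1286]
orientation: [-75.9, 90.0, 10.8]
force: [-12.2, -0.1, 22.4]
opening: 0.0008
```

```bash
python3 -c "
from h import *
st();t=snap('top','topG');o=get_obs();print(o['force'],o['tool_pos'])"; sed "s/^t=snap('top').*/t=snap('top');s=snap('scene')/" m2.py | head -24 | grep -v "es,n2=rim\|tri(t" | sed "s/print(et,n1,es,n2)/print(et,n1)/" > m4.py; python3 m4.py
```

```text
t 27.6 tcp [0.5319 0.17   0.1286] phi 176.72 xaxis [ 0.001  0.    -1.   ] F [-12.2  -0.1  22.4] op 0.0008 J [ 37.8  12.6 -19.5   0.  -57.9 -41.1]
[-11.60688019  -0.34332859  21.2685427 ] [0.5319496  0.17002957 0.12865006]  File "m4.py", line 22
    for i in range(1,n):
IndentationError: expected an indented block after 'for' statement on line 22
```

>>> {"op": "carry_out", "data": {
  "series": [
    [[-8, 0, 0, 0, 0, 0], [-40, 0, 0, 0, 0, 0], [-90, 0, 0, 0, 0, 0], [-140, 0, 0, 0, 0, 0], [-190, 0, 20, 0, 0, 0], [-215, 20, 70, 0, 0, 0], [-215, 50, 125, 0, 0, 0], [-215, 80, 175, 0, 0, 0], [-215, 110, 220, 0, 0, 0], [-215, 140, 260, 0, 0, 0]]
  ]
}}

```text
clock: 28.9
tool_pos: [0.4066, 0.4394, 0.3409]
orientation: [-167.8, 90.0, -81.1]
force: [0.8, 0.2, -0.6]
opening: 0.0006
```

>>> {"op": "carry_out", "data": {
  "series": [
    [[0, 30, 40, 0, 0, 0], [0, 60, 80, 0, 0, 0], [0, 60, 80, 0, 0, 0], [0, 60, 80, 0, 0, 0], [0, 60, 80, 0, 0, 0], [0, 60, 80, 0, 0, 0]]
  ]
}}

```text
clock: 29.65
tool_pos: [0.3531, 0.5204, 0.3414]
orientation: [-18.8, 90.0, 67.8]
force: [0.0, 0.5, 0.7]
opening: 0.0006
```

```bash
python3 -c "
from h import *
st();s=snap('scene','scH');t=snap('top','topH');crop(s,230,170,130,110,6,'s22')"; python3 m2.py | grep -v '^\[0\.'
python3 - <<'E'
import cv2,numpy as np
exec(open('m2.py').read().split("et,n1=")[0].replace("t=snap('top');s=snap('scene')",""))
for f in('top0','topF','topH'):
    im={'color':cv2.imread(f'pics/{f}.png')[:,:,::-1]}
    e,n=rim(im,(300.8,258.8),31.5,31.5,[(0,10),(165,190),(30,60),(125,145)]);print(f,e,n)
    g=im['color'].max(2)[282:300,343:376]<75;p=np.argwhere(g);print('handle',p.mean(0)+[282,343])
for f in('scene0','scF','scH'):
    im={'color':cv2.imread(f'pics/{f}.png')[:,:,::-1]};print(f,rim(im,(291.9,206.2),28.5,19.4,[]))
E
```

```text
t 29.65 tcp [0.3531 0.5204 0.3414] phi 176.6 xaxis [ 0.     0.001 -1.   ] F [0.  0.5 0.7] op 0.0006 J [ 73.6  13.1   9.1   0.  -86.  -77. ]
((300.20330810546875, 258.3475341796875), (62.234413146972656, 62.661895751953125), 50.03337097167969) 62 ((290.972900390625, 206.07080078125), (38.78709411621094, 56.98544692993164), 85.64713287353516) 76
cap c [0.594752   0.30315105 0.18705065] 0.0004868109966848625
th ([347, 288, 25, 6, 80], array([359.42, 290.25]), ((359.0287170410156, 290.42645263671875), (24.16980743408203, 4.044947147369385), 2.862405300140381))
0
tin 13.891304347826088 12.27639751552795 322.0
fix 30.607402031930334 24.294629898403482 1378.0
cut 19.561514195583594 12.201892744479496 317.0
F
tin 13.909375 12.253125 320.0
fix 30.526200873362445 24.32751091703057 1374.0
cut 19.537974683544302 12.164556962025317 316.0
pointer -5.85 slot -4.44 slot edge -93.45 -92.7 stand x-180 = -3.4
top0 ((300.2187805175781, 258.3384094238281), (62.30964279174805, 62.74531173706055), 47.132572174072266) 62
handle [289.8        360.18888889]
topF ((300.211669921875, 257.3516540527344), (62.088539123535156, 62.52485275268555), 76.20099639892578) 62
handle [289.7    359.6375]
topH ((300.197998046875, 258.341064453125), (62.191280364990234, 62.63752746582031), 48.81307601928711) 62
handle [290.22222222 359.33333333]
scene0 (((291.0513000488281, 206.07827758789062), (38.87441635131836, 57.06842041015625), 85.31787109375), 76)
scF (((291.9313049316406, 205.78289794921875), (38.24883270263672, 56.805877685546875), 89.1805648803711), 74)
scH (((290.9799499511719, 206.09632873535156), (38.71223449707031, 56.990882873535156), 85.4869155883789), 76)
```

View pics/s22.png

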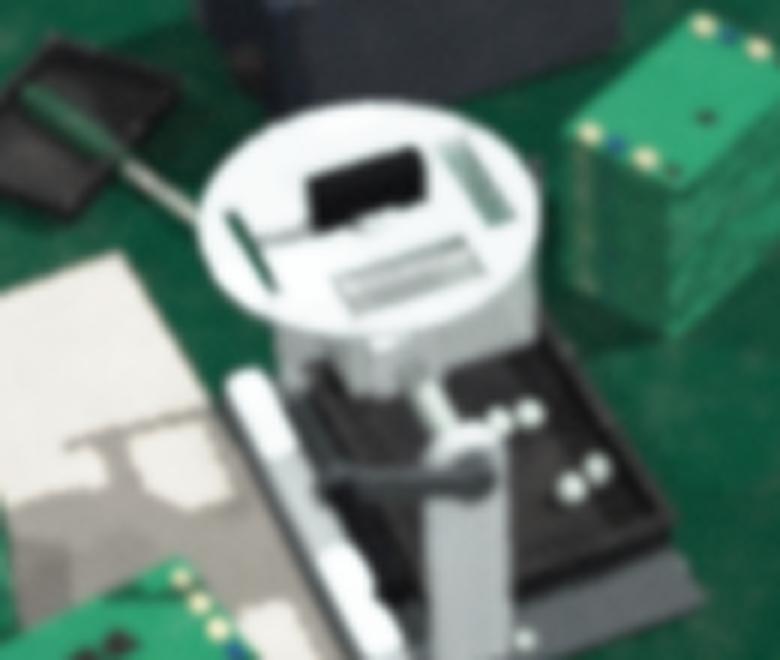

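```bash
python3 -c "
from plant import *
close_job()"
```

```text
the job is handed in; nothing more can be done
```

The job is done and handed in after about 30 s on the robot's clock, inside the 67 s limit.

**What I did**
- I gripped the knob with the hopper upright and turned the cap 72° clockwise, which put the middle slot at the pointer.
- I swung the crank handle over to about 2.3 rad, rocked the hopper back to about 1.4 rad and over again, then brought it upright.
- After I let go, the hopper sat about 2° short of upright. I pressed the handle down with closed fingers, up to about 22 N, until it reached its stop.

**What the last checks showed**
- **Small balls:** all four are visible in the black tray. One extra bright dot on the base plate was there from the start and looks like a bolt head.
- **Oversize ball:** it is not in the tray. During the tilt I saw a faint ball-sized circle through the hopper wall, but I have no clear view of it in the final pictures.
- **Slot and pointer:** they line up within about 1–1.5°.
- **Hopper:** after the final press, the cap's position matched its starting position to under 0.1 px in both cameras.
- **Test fixture, tin and side cutters:** their positions matched the start to under 0.1 px. I measured this just before the final handle press, not after it.

**What disagreed**
- The real fingertips sit about 33 mm above the tool point the robot reports. My first attempt to grip the knob closed on empty air because of this. I worked with that offset from then on, and later grips and contacts agreed with it.

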